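Rehang the lift-off door of the die cabinet

ROBOT

A 7-joint arm with a two-finger parallel gripper is mounted at the origin on a cart in front of the work surface, level with it; the furniture and walls round the work are solid. World frame = base frame: x ahead of the robot, y to its left, z up, the work surface at z = 0. Lengths are in mm, angles in rad, forces in N, time in s.
With the tool pointing down it reaches from about 400 to 850 mm from the base axis. Payload 4.4 kg.
Tool frame: the origin (TCP) lies midway between the tips of the shut fingers; the grasp point (between the pads) lies r.pinch_z behind it (r.pinch_z is the distance from the TCP to the grasp point, in mm); z points along the fingers, y is the line along which they close (so a half turn about z gives the same grasp; the last joint's range is limited). The gripper opens to 94 mm and grips with 3 to 60 N. Pads are 16 mm wide; open, the fingers measure 119 mm over their backs; the gripper's body (75 mm by 177 mm) begins 78 mm behind the grasp point.
Start: joints at [-1.321, 0.628, 0.038, 1.517, -0.027, 0.996, -0.02], TCP at [201.85, 617.879, 205.478] pointing down, gripper open.
Joint ranges: [-3.06, 3.06], [-0.37, 2.12], [-1.25, 1.32], [0.18, 2.47], [-1.1, 4.24], [0.23, 1.98], [-2.94, 2.94]. Speed limits (rad/s): [2.57, 2.57, 3.14, 3.14, 3.14, 3.14, 3.14].

INTERFACE

Orientations are given as a unit quaternion [x, y, z, w].
In Python, from station import r, imaging gives the robot as it stands.
- The arm moves only by the tool apply_moves, never from a script. Its argument "steps" is a list that holds one entry, the list of rows, each a list of 7 numbers: the shift along the tool's x, y, z in m, then the turn, a rotation vector about the tool's x, y, z in rad, then the finger opening in m, from 0 to 0.094. A call has 1 to 5 rows; each row is the pose to reach, as a shift and turn from the pose commanded when the call began, along the tool's axes at that moment; what a row does not reach only later rows make up. A row lasts 1/12 s, in which the tool goes at most 41.7 mm and 7.16 degrees, less where a joint would pass 70% of its speed; a pose out of reach is approached as far as the arm can. A call with a gripper value outside its range is refused whole. The fingers move at their own pace and stop on an object; the grip force is fixed at half the most. Time passes only in rows, so rows that repeat a pose let the fingers close. It gives the time, the measured TCP pose, the force, the opening and the grip force at its end, in the units of the state.
- r.observe(): the state, without advancing time (a new reading comes with each control period).
- imaging.snapshot(name): name is "scene" or "top"; returns a dict with "image" (420x560x3 uint8, red, green, blue), "range_z" (420x560 float32, mm along the optical axis (not along the pixel's ray), 0 where there is no reading), "fx", "fy", "cx", "cy" (pixels), "k1" (the pictures are not rectified: a ray, as slopes to the right and down, at radius r is drawn at 1 + k1 r^2 times it, then the intrinsics apply), "rvec" (rotation vector, rad) and "tvec" (3), from world to camera coordinates, as OpenCV has them. Camera axes: x right, y down, z forward; pixel columns grow to the right and rows downward; lengths in mm; the calibration is good to about 2 mm. A picture is of the moment at which its call begins.
- r.job_done(): hands the job in; it is judged then, once.
The state is a dict: "time_s": time; "q": joint angles; "dq": joint speeds; "tau": joint torques, N m; "eef_pos": TCP position; "tool_rot": TCP orientation; "force": force on the tool from outside, world axes, zero at the start; "moment": the same for the moment, N m; "grip_width": finger opening in mm; "gripper_force": force on a finger pad.
Only numpy, scipy, OpenCV 4.12 (cv2) and the standard library are available. Lean on these libraries where they do the work, as an engineer would, in place of code of your own. Each camera call takes 0.05 s, during which the arm holds its last target. There are 200 camera calls.

TASK

Take the small cabinet door from its sloping rest under the riser shelf, bring it upright and hang it, standing open, on the two upright pins at the front of the cabinet, so that both hinge tubes sit fully down over their pins. The pin strip can be set sideways and its setting is not reported, so feel for the pins gently; lower the door all the way home before you let go, and leave the other things on the bench where they are.

Things in the scene. Friction and masses are not known exactly. Their poses are not given: they have to be found in the camera images.
- door: loose white cabinet door, about 0.2 kg: panel 114 wide, 130 high, 8 mm thick, two steel hinge tubes along one edge. Origin: on the tubes' common axis, level with the panel's lower edge. x to the free edge (panel x = 11 to 125 mm), z up the door (0 to 130), y normal (faces +-4 mm); a knob stands 14 mm out of the -y face at x 108, z 65. Starts leaning 28 degrees from upright, top toward the robot.
- door_grip (a point): point in the door panel, x 68 mm from the hinge axis, 15 mm below the top edge, mid thickness; a good place to grip across the 8 mm thickness (the upper 45 mm of the panel are free). Axes as the door's.
- tube_low (a point): centre of the lower end of the lower hinge tube (20 mm above the door's lower edge). Both tubes: bore 11 mm, outer diameter 17 mm, 22 mm long, open at both ends. Axes as the door's.
- tube_high (a point): centre of the lower end of the upper hinge tube, 75 mm above the other on the same axis.
- rest: fixed stand under the door: wooden foot 170 x 190 x 8 mm, two sloped ribs with foot stops and 8 mm lips that carry the lower 78 mm of the door, and a riser board on two far posts. Origin: centre of the underside; x away from the robot, z up. The middle of the door's lower edge stands at x 30, z 22 mm; its top edge at x -31, z 137. Draw the door out along its own slope.
- board_edge (a point): middle of the near lower edge of the riser board (190 mm wide, 99 deep, 8 thick, underside at 250 mm) that hangs over the door. An upright gripper over the door's top edge would strike the board: come in along the door's slope, from the robot's side. Axes as the rest's.
- cabinet: white cabinet, 100 deep (x), 150 wide (y), 195 mm high, without its door. Origin: centre of the underside; its open front faces -x of its frame. At the left (+y) of the front a vertical strip (14 mm wide, its face 14 mm behind the pin axis) carries two upright pins on one axis, 75 mm apart. Home: tubes' lower ends on the pin shoulders, the door's origin 45 mm above the cabinet's underside.
- pin_mid (a point): top of the lower pin IF the strip stood in mid setting (cabinet x -72, y 65, z 81 mm; axes as the cabinet's). The real pins stand up to 10 mm to either side of it along the cabinet's y: not reported, to be felt or seen. The strip holds its setting against 60 N. Pin tops are 81 and 156 mm, shoulders (14 mm across) 65 and 140 mm above the underside. Each shoulder sits on a short arm from the strip.
- jar: small loose jar, 38 mm across, 42 mm high, origin at the underside; a bystander
- tin: flat round loose tin, 61 mm across, 22 mm high, origin at the underside; a bystander
- wax: loose wax block 22 x 45 x 11 mm, origin at the underside; a bystander
- wax2: second loose wax block 22 x 45 x 11 mm, origin at the underside; a bystander
- pin_gap (a point): as pin_mid, 20 mm higher: where the lower tube's lower end may enter level, from the front. With the door 18 to 42 mm above home the tubes pass between pins and arms; higher up the lower tube strikes the upper arm. Pins: 8 mm thick, 16 mm long, the last 2.5 mm coned to 5 mm. Play of tube on pin 1.5 mm all round; the hung door swings freely, standing open with its free edge toward the robot.

How it is judged:
By the outcome, as a careful person would: the job done as asked, in the order asked, and still so for the second after the job is handed in, with the robot touching nothing.
It also fails if it takes over 58 s, if anything falls off the work surface, if the arm or the gripper's body presses on something with over 40 N, if the wrist force passes 120 N, or if a joint passes its speed limit or range.

## Working session

There is one attempt and no reset: what is moved stays moved. The work goes in short steps, Python scripts to look and compute and a tool call to move; the robot and the scene stay as the last step left them, time stands still between calls to the robot, and variables do not carry over. Pictures are saved under pics/ and viewed, at most 10 in all, crops included, and the job is handed in when it is done.

Besides the shell and the picture viewer there is one more tool, called as name(argument=value, ...) on one line, values as JSON. apply_moves: Moves the arm, as the interface text tells. Its arguments: {"type":"object","properties":{"steps":{"type":"array"}},"required":["steps"]}

```bash
ls; mkdir -p pics; python3 - <<'E'
from station import r, imaging
import cv2,numpy as np
print(r.pinch_z, r.observe())
for n in ("scene","top"):
    s=imaging.snapshot(n); np.savez(''+n+'0.npz',**s)
    cv2.imwrite(f'pics/{n}0.png',s['image'][:,:,::-1])
    print(n,{k:s[k] for k in s if k not in('image','range_z')})
E
```

```text
pics
18.8 {'time_s': 0.0, 'q': array([-1.32077647,  0.6293391 ,  0.03841952,  1.51837262, -0.02697956,
        0.9962976 , -0.02000345]), 'dq': array([-0.00136601,  0.00060691,  0.00012858, -0.00034781,  0.00205724,
        0.00023013,  0.00026048]), 'tau': array([-8.85595409e-05, -5.49731934e+01,  1.14403624e+00, -1.86634666e+01,
       -5.21606393e-02,  2.37119570e-02,  1.55291209e-04]), 'eef_pos': array([201.64378721, 617.22053546, 204.55680628]), 'tool_rot': array([ 1.57241710e-01,  9.87559691e-01, -9.39970012e-04, -1.35082129e-04]), 'force': array([ 0.61254576,  0.01520996, -0.16676514]), 'moment': array([0.00127515, 0.02330994, 0.01631909]), 'gripper_force': 0.0, 'grip_width': 93.8240129132466}
scene {'fx': 541.2614165324316, 'fy': 541.2614165324316, 'cx': 276.1312509436775, 'cy': 209.38707490375697, 'k1': -0.05332813134967071, 'rvec': array([ 1.9876478 , -1.93117245,  0.45750901]), 'tvec': array([  -2.71648302,  590.99668453, 1245.55287809])}
top {'fx': 433.9133837230612, 'fy': 433.9133837230612, 'cx': 279.9659866866801, 'cy': 210.9468487689481, 'k1': -0.03762798240576886, 'rvec': array([ 2.14853361, -2.09087665,  0.21148937]), 'tvec': array([  25.1477749 ,  608.83058041, 1247.94883063])}
```

View pics/scene0.png

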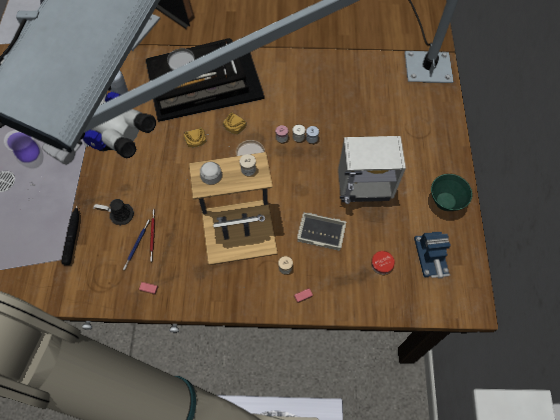

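View pics/top0.png

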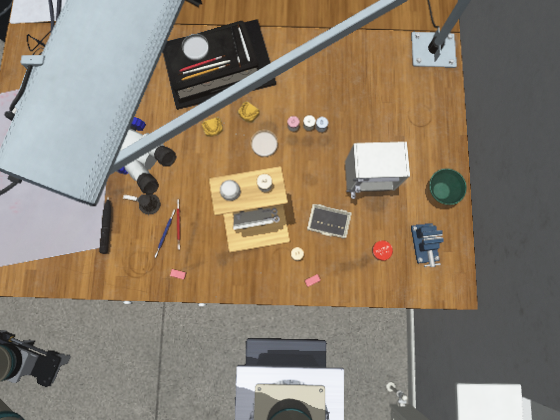

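The scene image shows the rest with the door at about (240,220) and the cabinet at about (370,170). The pin strip is at its left front, near (348,190). In the top view the door is near (257,218) and the cabinet near (378,168). Next I'll enlarge these and get points from the range data.

```bash
cat > h.py <<'E'
import numpy as np, cv2
from scipy.spatial.transform import Rotation as R
def load(n): return dict(np.load(n))
def rays(s,uv):
    K=np.array([[s['fx'],0,s['cx']],[0,s['fy'],s['cy']],[0,0,1.]])
    p=cv2.undistortPoints(np.array(uv,float).reshape(-1,1,2),K,np.array([float(s['k1']),0,0,0]))[:,0]
    M=R.from_rotvec(s['rvec']).as_matrix()
    d=np.c_[p,np.ones(len(p))]@M   # world dirs (per unit depth)
    return -M.T@s['tvec'],d
def onplane(s,uv,z):
    c,d=rays(s,uv); return c+d*((z-c[2])/d[:,2])[:,None]
def cloud(s):
    h,w=s['range_z'].shape; u,v=np.meshgrid(np.arange(w),np.arange(h))
    c,d=rays(s,np.c_[u.ravel(),v.ravel()]); z=s['range_z'].ravel()
    P=c+d*z[:,None]; P[z==0]=np.nan
    return P.reshape(h,w,3)
def project(s,P):
    return cv2.projectPoints(np.array(P,float).reshape(-1,1,3),s['rvec'],s['tvec'],np.array([[s['fx'],0,s['cx']],[0,s['fy'],s['cy']],[0,0,1.]]),np.array([float(s['k1']),0,0,0]))[0][:,0]
E
python3 - <<'E'
from h import *
ims=[]
for n,boxes in (('scene',((185,150,285,275),(320,125,420,225))),('top',((205,160,305,260),(330,130,430,230)))):
    s=load(n+'0.npz')
    for b in boxes:
        ims.append(cv2.resize(s['image'][b[1]:b[1]+100,b[0]:b[0]+100,::-1],(400,300) if 0 else (300,300),interpolation=cv2.INTER_CUBIC))
cv2.imwrite('pics/crop0.png',np.vstack([np.hstack(ims[:2]),np.hstack(ims[2:])]))
# Numbers
for n,bd,bc in (('scene',(190,150,285,265),(325,125,415,215)),('top',(205,160,300,255),(335,130,420,205))):
    s=load(n+'0.npz'); P=cloud(s)
    print(n,'table z',np.nanmedian(P[240:300,180:220,2]) if n=='scene' else np.nanmedian(P[100:140,330:400,2]))
    Q=P[bc[1]:bc[3],bc[0]:bc[2]].reshape(-1,3)
    T=Q[abs(Q[:,2]-195)<6]; print('cab top',len(T),cv2.minAreaRect(T[:,:2].astype(np.float32)),T[:,2].mean())
    Q=P[bd[1]:bd[3],bd[0]:bd[2]].reshape(-1,3)
    T=Q[abs(Q[:,2]-258)<6]; print('riser top',len(T),cv2.minAreaRect(T[:,:2].astype(np.float32)),T[:,2].mean())
    T=Q[abs(Q[:,2]-8)<5]; print('foot',len(T),cv2.minAreaRect(T[:,:2].astype(np.float32)))
    T=Q[abs(Q[:,2]-90)<60]; print('door',len(T)); 
    for z in range(30,150,15):
        t=T[abs(T[:,2]-z)<7.5]
        if len(t): print(z,len(t),t.min(0).round(),t.max(0).round(),np.median(t,0).round())
E
```

```text
scene table z 0.3561803065689446
cab top 1896 ((733.631591796875, -235.78314208984375), (111.13062286376953, 150.26414489746094), 3.7182869911193848) 195.03440168897944
riser top 2192 ((622.2467651367188, 125.70638275146484), (103.03142547607422, 190.38702392578125), 11.406620979309082) 257.9724426253759
foot 3709 ((672.4674682617188, 135.38473510742188), (367.57781982421875, 282.8804626464844), 1.4030195474624634)
door 572
30 46 [485. -10.  30.] [678. 222.  37.] [623. 106.  33.]
45 107 [479. -10.  38.] [675. 223.  52.] [571.  62.  43.]
60 77 [560.  42.  53.] [674. 222.  67.] [599.  97.  60.]
75 55 [560.  42.  68.] [674. 222.  82.] [634. 130.  72.]
90 77 [558.  41.  83.] [674. 223.  97.] [583. 156.  89.]
105 22 [561.  41.  98.] [672. 222. 112.] [609. 117. 103.]
120 34 [558.  45. 114.] [584. 163. 127.] [570.  62. 123.]
135 150 [540.  45. 128.] [578. 173. 142.] [554. 115. 137.]
top table z -0.27377007059374137
cab top 1880 ((732.1497192382812, -235.02749633789062), (106.5385513305664, 152.22044372558594), 3.7356972694396973) 194.7461487792275
riser top 2179 ((622.7127685546875, 126.9369888305664), (100.16515350341797, 187.81350708007812), 11.5338134765625) 257.92852886993234
foot 2064 ((632.430419921875, 131.6874542236328), (302.9459533691406, 301.5482177734375), 1.606162667274475)
door 717
30 34 [494.  -7.  30.] [622. 185.  37.] [611. 117.  34.]
45 122 [481. -19.  38.] [623. 184.  52.] [503.   5.  43.]
60 76 [584.  54.  53.] [617. 183.  67.] [602.  98.  60.]
75 56 [576.  71.  68.] [602. 181.  82.] [590. 126.  74.]
90 95 [567.  70.  83.] [593. 179.  97.] [583. 138.  90.]
105 70 [562.  47.  98.] [589. 177. 112.] [576. 113. 106.]
120 101 [554.  47. 113.] [585. 175. 127.] [568. 101. 121.]
135 162 [540.  53. 128.] [579. 174. 142.] [556. 117. 136.]
```

View pics/crop0.png

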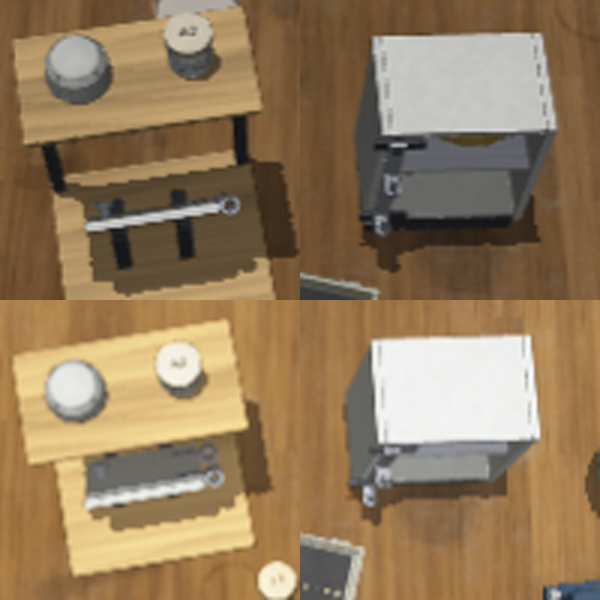

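```bash
python3 - <<'E'
from h import *
def edges(Q,yaw,name,q=(0.5,99.5)):
    c,s=np.cos(yaw),np.sin(yaw)
    a=Q[:,0]*c+Q[:,1]*s; b=-Q[:,0]*s+Q[:,1]*c
    ia=(abs(b-np.median(b))<50); 
    A=np.percentile(a[ia],q); B=np.percentile(b,q)
    print(name,np.degrees(yaw).round(2),'a',A.round(1),'b',B.round(1))
    return A,B
for n,bd,bc in (('scene',(190,150,285,265),(325,125,415,215)),('top',(205,160,300,255),(335,130,420,205))):
    s=load(n+'0.npz'); P=cloud(s)
    Q=P[bc[1]:bc[3],bc[0]:bc[2]].reshape(-1,3)
    T=Q[abs(Q[:,2]-195)<2.5]
    for y in (2.7,3.7,4.7): edges(T,np.radians(y),n+' cab')
    # yaw from side edges via connected mask
    for (b,zz,nm) in ((bc,195,'cab'),(bd,258,'board'),):
        m=(abs(P[:,:,2]-zz)<2.5).astype(np.uint8); mm=np.zeros_like(m); mm[b[1]:b[3],b[0]:b[2]]=m[b[1]:b[3],b[0]:b[2]]
        mm=cv2.morphologyEx(mm,cv2.MORPH_OPEN,np.ones((5,5)))
        c=max(cv2.findContours(mm,0,1)[0],key=cv2.contourArea)[:,0]
        W=onplane(s,c,zz)[:,:2].astype(np.float32); print(n,nm,cv2.minAreaRect(W))
    # front-of-cabinet points, cabinet frame approx (yaw 3.7)
    yaw=np.radians(3.7); ctr=np.array([733,-235.3])
    H,Wd=P.shape[:2]
    X=P[...,:2]-ctr; x=X[...,0]*np.cos(yaw)+X[...,1]*np.sin(yaw); y=-X[...,0]*np.sin(yaw)+X[...,1]*np.cos(yaw); z=P[...,2]
    m=(x<-54)&(x>-110)&(y>30)&(y<100)&(z>25)&(z<200)
    v,u=np.where(m)
    print(n,'front pts',len(v))
    for i in np.argsort(z[m])[::-1][::1 if len(v)<90 else 2]:
        print(u[i],v[i],x[v[i],u[i]].round(),y[v[i],u[i]].round(),z[v[i],u[i]].round(),s['image'][v[i],u[i]])
E
```

```text
scene cab 2.7 a [672.9 774.2] b [-343.8 -197.3]
scene cab 3.7 a [668.2 769.3] b [-356.2 -209.9]
scene cab 4.7 a [663.1 764.2] b [-368.8 -222. ]Traceback (most recent call last):
  File "<stdin>", line 18, in <module>
ValueError: max() iterable argument is empty
```

```bash
python3 - <<'E'
from h import *
for n,bd,bc in (('scene',(190,150,285,265),(325,125,415,215)),('top',(205,160,300,255),(335,130,420,205))):
    s=load(n+'0.npz'); P=cloud(s)
    for (b,zz,nm) in ((bc,195,'cab'),(bd,258,'board'),):
        m=(abs(P[:,:,2]-zz)<4).astype(np.uint8); mm=np.zeros_like(m); mm[b[1]:b[3],b[0]:b[2]]=m[b[1]:b[3],b[0]:b[2]]
        mm=cv2.morphologyEx(cv2.morphologyEx(mm,cv2.MORPH_CLOSE,np.ones((3,3))),cv2.MORPH_OPEN,np.ones((5,5)))
        cs=cv2.findContours(mm,0,1)[0]
        c=max(cs,key=cv2.contourArea)[:,0]
        W=onplane(s,c,zz)[:,:2].astype(np.float32); print(n,nm,cv2.minAreaRect(W))
    yaw=np.radians(3.7); ctr=np.array([733,-235.3])
    X=P[...,:2]-ctr; x=X[...,0]*np.cos(yaw)+X[...,1]*np.sin(yaw); y=-X[...,0]*np.sin(yaw)+X[...,1]*np.cos(yaw); z=P[...,2]
    m=(x<-54)&(x>-110)&(y>30)&(y<100)&(z>25)&(z<200)
    v,u=np.where(m)
    print(n,'front pts',len(v))
    for i in np.argsort(z[m])[::-1][::1 if len(v)<90 else 2]:
        print(u[i],v[i],int(x[v[i],u[i]]),int(y[v[i],u[i]]),int(z[v[i],u[i]]),s['image'][v[i],u[i]].sum())
E
```

```text
scene cab ((734.8143920898438, -235.65316772460938), (103.89681243896484, 148.4603729248047), 3.590527296066284)
scene board ((620.8992309570312, 125.4124984741211), (101.04991912841797, 189.85003662109375), 11.182487487792969)
scene front pts 129
353 173 -54 60 191 500
353 174 -54 59 185 155
354 174 -54 56 184 170
354 175 -56 56 184 180
351 175 -55 64 181 126
352 176 -56 61 179 113
354 176 -55 55 176 212
349 178 -55 67 167 197
351 178 -55 62 166 188
350 179 -54 63 160 186
349 179 -54 66 159 187
352 180 -55 58 156 187
352 185 -69 59 155 350
352 184 -66 59 155 372
350 180 -54 63 154 188
350 181 -55 63 151 187
350 186 -68 63 148 241
349 188 -73 66 146 368
350 187 -70 63 145 176
351 187 -69 60 144 189
350 188 -72 63 143 223
352 189 -74 58 142 292
353 186 -65 54 141 337
348 183 -55 67 141 336
349 183 -55 64 141 360
349 189 -73 65 140 381
350 189 -73 63 140 396
350 185 -60 62 139 323
350 183 -54 61 139 261
351 190 -75 60 138 180
349 186 -62 64 137 409
350 190 -72 62 133 177
348 187 -54 64 117 346
347 188 -55 66 113 189
348 191 -57 62 100 188
347 192 -56 64 92 185
346 192 -54 66 89 191
350
[... 2011 characters left out ...]
-70 67 79 480
353 195 -70 64 79 430
354 190 -54 59 77 240
351 190 -54 68 77 262
353 196 -71 62 71 286
351 192 -58 68 70 458
352 197 -73 65 68 497
352 192 -58 64 67 545
352 193 -61 64 67 657
354 196 -70 58 66 313
353 192 -57 61 65 435
352 194 -63 64 65 584
351 193 -60 67 65 552
353 191 -54 60 65 293
354 193 -60 58 65 387
352 191 -54 63 65 296
354 192 -57 57 64 349
354 197 -73 58 64 408
351 191 -54 66 64 285
351 196 -69 67 64 552
353 197 -72 61 63 502
351 194 -63 67 63 511
351 197 -72 67 63 452
354 191 -54 57 62 291
352 196 -69 64 62 477
353 193 -59 59 58 530
351 195 -65 66 58 508
341 209 -101 95 30 491
344 211 -108 86 28 577
341 210 -104 95 28 615
346 211 -108 79 26 554
340 210 -104 98 26 559
```

```bash
python3 - <<'E'
from h import *
s=load('top0.npz');P=cloud(s); s2=load('scene0.npz'); P2=cloud(s2)
c,sn=np.cos(np.radians(11.4)),np.sin(np.radians(11.4)); B=np.array([621.5,126])
f=lambda W:np.c_[((W[:,:2]-B)@np.array([[c],[sn]])),((W[:,:2]-B)@np.array([[-sn],[c]])),W[:,2:]]
print('foot near corners, rest axes rel. to board centre',f(onplane(s,[(230,251),(289,240)],8)).round(1))
for nm,ss,PP in(('top',s,P),('scene',s2,P2)):
    Q=f(PP.reshape(-1,3)); 
    m=(Q[:,2]>128)&(Q[:,2]<146)&(abs(Q[:,1])<90)&(Q[:,0]<-20)&(Q[:,0]>-120)
    q=Q[m]; print(nm,'top edge',len(q),np.percentile(q,[2,50,98],axis=0).round(1).tolist())
    v,u=np.unravel_index(np.where(m)[0],PP.shape[:2]); print(u.min(),u.max(),v.min(),v.max())
    m=(Q[:,2]>60)&(Q[:,2]<125)&(abs(Q[:,1])<72)&(Q[:,0]<20)&(Q[:,0]>-120); q=Q[m]
    print('face fit x vs z',len(q),np.polyfit(q[:,2],q[:,0],1), np.percentile(q[:,1],[1,50,99]).round(1))
# lamp heights
for (u,v) in ((60,100),(100,200),(120,160),(200,115),(300,52),(380,10)):
    print('lamp',u,v,np.nanmedian(P[v-2:v+3,u-2:u+3].reshape(-1,3),axis=0).round())
E
```

```text
foot near corners, rest axes rel. to board centre [[-117.6   91.2    8. ]
 [-115.   -93.8    8. ]]
top top edge 158 [[-72.0, -50.3, 128.8], [-66.8, 4.6, 136.1], [-58.4, 60.4, 141.4]]
233 275 216 228
face fit x vs z 343 [-0.56447614 12.02322689] [-67.3   2.2  61.5]
scene top edge 152 [[-73.3, -62.8, 129.2], [-68.5, 2.6, 136.6], [-60.1, 58.8, 142.2]]
213 264 215 227
face fit x vs z 144 [ -0.22097385 -26.99867006] [-68.6   8.6  53.4]
lamp 60 100 [705. 462. 588.]
lamp 100 200 [635. 610.   2.]
lamp 120 160 [618. 371. 498.]
lamp 200 115 [722. 215. 493.]
lamp 300 52 [868.   8. 501.]
lamp 380 10 [ 984. -168.  494.]
```

apply_moves(steps=[[[0, 0, -0.04, 0, 0, 0, 0.094], [0, 0, -0.08, 0, 0, 0, 0.094], [-0.03, 0, -0.11, 0, 0, 0, 0.094], [-0.07, 0, -0.13, 0, 0, 0, 0.094], [-0.11, 0, -0.14, 0, 0, 0, 0.094]]])

```text
time_s: 0.52
eef_pos: [303.1, 586.0, 347.8]
tool_rot: [0.155, 0.988, 0.002, 0.0]
force: [0.8, 0.1, 0.2]
grip_width: 94.0
gripper_force: 0.0
```

```bash
cat >> h.py <<'E'
def quat(x,z):
    x=np.array(x,float);z=np.array(z,float);z/=np.linalg.norm(z);x-=z*(x@z);x/=np.linalg.norm(x)
    return R.from_matrix(np.c_[x,np.cross(z,x),z])
def plan(p0,R0,p1,R1,g,step=40,deg=7,nmin=1):
    """rows (m, rad, tool axes at each call's start) straight from pose 0 to pose 1"""
    p0,p1=np.array(p0,float),np.array(p1,float); w=(R1*R0.inv()).as_rotvec()
    n=max(nmin,int(np.ceil(max(np.linalg.norm(p1-p0)/step,np.degrees(np.linalg.norm(w))/deg))))
    pose=[(p0+(p1-p0)*k/n,R.from_rotvec(w*k/n)*R0) for k in range(n+1)]
    for b in range(0,n,5):
        pb,Rb=pose[b]
        print([[*(float(round(v,4)) for v in Rb.inv().apply(p-pb)/1000),*(float(round(v,4)) for v in (Rb.inv()*q).as_rotvec()),g] for p,q in pose[b+1:b+6]])
YR=np.radians(11.4)
def slopeR(yaw=YR,t=np.radians(28)):
    return quat([-np.sin(yaw),np.cos(yaw),0],[np.sin(t)*np.cos(yaw),np.sin(t)*np.sin(yaw),-np.cos(t)])
E
python3 - <<'E'
from h import *
from station import r
o=r.observe()
plan(o['eef_pos'],R.from_quat(o['tool_rot']),[460,95,330],slopeR(),0.094)
print(o['q'].round(2))
E
```

```text
[[-0.0231, -0.0323, 0.0012, -0.0337, -0.0201, 0.0798, 0.094], [-0.0461, -0.0645, 0.0024, -0.0674, -0.0402, 0.1596, 0.094], [-0.0692, -0.0968, 0.0036, -0.101, -0.0603, 0.2393, 0.094], [-0.0923, -0.129, 0.0049, -0.1347, -0.0805, 0.3191, 0.094], [-0.1154, -0.1613, 0.0061, -0.1684, -0.1006, 0.3989, 0.094]]
[[-0.0338, -0.0208, -0.0004, -0.0337, -0.0201, 0.0798, 0.094], [-0.0676, -0.0416, -0.0008, -0.0674, -0.0402, 0.1596, 0.094], [-0.1014, -0.0624, -0.0013, -0.101, -0.0603, 0.2393, 0.094], [-0.1352, -0.0832, -0.0017, -0.1347, -0.0805, 0.3191, 0.094], [-0.1689, -0.104, -0.0021, -0.1684, -0.1006, 0.3989, 0.094]]
[[-0.0392, -0.006, 0.001, -0.0337, -0.0201, 0.0798, 0.094], [-0.0784, -0.0121, 0.002, -0.0674, -0.0402, 0.1596, 0.094], [-0.1176, -0.0181, 0.003, -0.101, -0.0603, 0.2393, 0.094]]
[-1.17  0.54  0.06  1.28 -0.03  1.32  0.15]
```

apply_moves(steps=[[[-0.023, -0.032, 0.001, -0.034, -0.02, 0.08, 0.094], [-0.046, -0.065, 0.002, -0.067, -0.04, 0.16, 0.094], [-0.069, -0.097, 0.004, -0.101, -0.06, 0.239, 0.094], [-0.092, -0.129, 0.005, -0.135, -0.08, 0.319, 0.094], [-0.115, -0.161, 0.006, -0.168, -0.101, 0.399, 0.094]]])

```text
time_s: 0.93
eef_pos: [363.1, 393.3, 338.2]
tool_rot: [0.351, 0.931, 0.075, 0.063]
force: [0.9, -0.8, 0.1]
grip_width: 94.2
gripper_force: 0.0
```

apply_moves(steps=[[[-0.034, -0.021, 0, -0.034, -0.02, 0.08, 0.094], [-0.068, -0.042, -0.001, -0.067, -0.04, 0.16, 0.094], [-0.101, -0.062, -0.001, -0.101, -0.06, 0.239, 0.094], [-0.135, -0.083, -0.002, -0.135, -0.08, 0.319, 0.094], [-0.169, -0.104, -0.002, -0.168, -0.101, 0.399, 0.094]]])

```text
time_s: 1.35
eef_pos: [422.2, 204.6, 332.5]
tool_rot: [0.525, 0.83, 0.146, 0.122]
force: [0.9, -0.5, 0.3]
grip_width: 94.0
gripper_force: 0.0
```

apply_moves(steps=[[[-0.039, -0.006, 0.001, -0.034, -0.02, 0.08, 0.094], [-0.078, -0.012, 0.002, -0.067, -0.04, 0.16, 0.094], [-0.118, -0.018, 0.003, -0.101, -0.06, 0.239, 0.094]]])

```text
time_s: 1.6
eef_pos: [457.9, 91.0, 329.1]
tool_rot: [0.617, 0.749, 0.185, 0.155]
force: [1.2, -0.6, 0.1]
grip_width: 94.2
gripper_force: 0.0
```

```bash
python3 - <<'E'
from h import *
from station import r,imaging
o=r.observe(); print(o['q'].round(2),o['eef_pos'].round(1),o['force'].round(1)); T=R.from_quat(o['tool_rot']); print(T.as_matrix().round(3), (T.inv()*slopeR()).as_rotvec().round(3))
ims=[]
for n in ('scene','top'):
    s=imaging.snapshot(n); np.savez(n+'1.npz',**s); P=cloud(s)
    q=T.inv().apply(P.reshape(-1,3)-o['eef_pos'])
    for a,b in ((-20,5),(-60,-20),(-95,-60),(-130,-95),(-170,-130),(-220,-170)):
        m=(q[:,2]>a)&(q[:,2]<b)&(abs(q[:,0])<120)&(abs(q[:,1])<120)
        if m.sum()>3: print(n,a,b,m.sum(),np.percentile(q[m],[1,99],axis=0).round().tolist())
    ims.append(s['image'][100:400,100:400,::-1])
cv2.imwrite('pics/g1.png',cv2.resize(np.hstack(ims),(800,400)))
E
```

```text
[-0.84 -0.04  0.53  2.26  0.19  0.43 -0.27] [457.9  91.  329.1] [ 1.2 -0.6  0.1]
[[-0.191  0.867  0.461]
 [ 0.982  0.17   0.086]
 [-0.004  0.469 -0.883]] [-0.     0.007 -0.005]
scene -95 -60 5 [[-4.0, 48.0, -73.0], [4.0, 49.0, -65.0]]
scene -130 -95 168 [[-33.0, 35.0, -130.0], [32.0, 61.0, -112.0]]
scene -170 -130 633 [[-34.0, 38.0, -144.0], [32.0, 89.0, -135.0]]
top -20 5 15 [[-16.0, 57.0, -19.0], [2.0, 59.0, -9.0]]
top -60 -20 21 [[-16.0, 57.0, -37.0], [3.0, 59.0, -21.0]]
top -130 -95 201 [[-39.0, -6.0, -129.0], [26.0, 86.0, -98.0]]
top -170 -130 782 [[-39.0, 14.0, -148.0], [26.0, 88.0, -131.0]]
top -220 -170 254 [[-42.0, 4.0, -220.0], [28.0, 37.0, -188.0]]
```

View pics/g1.png

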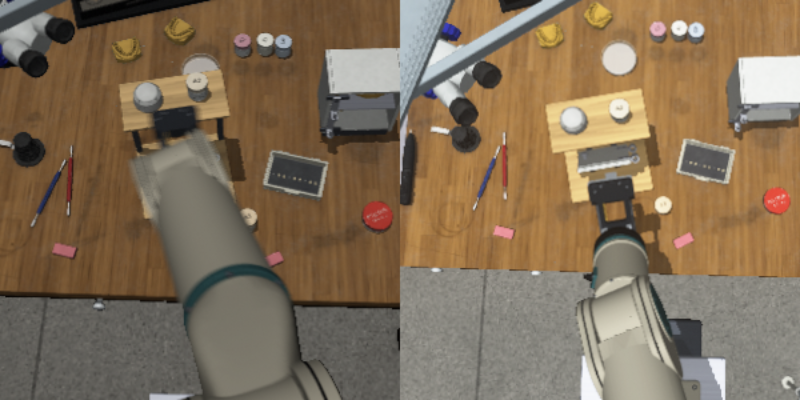

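```bash
python3 - <<'E'
from h import *
p=np.array([457.9,91,329.1]); T=slopeR()
for n in ('scene','top'):
    s=load(n+'1.npz'); P=cloud(s); q=T.inv().apply(P.reshape(-1,3)-p)
    for y in range(20,100,8):
        m=(abs(q[:,0])<60)&(abs(q[:,1]-y)<4)&(q[:,2]<-5)&(q[:,2]>-260)
        if m.sum()>3: print(n,y,m.sum(),'z',np.percentile(q[m,2],[2,20,50,80,98]).round(),'x',np.percentile(q[m,0],[2,98]).round())
E
```

```text
scene 36 23 z [-189. -140. -130. -115. -112.] x [-18.  27.]
scene 44 33 z [-142. -141. -139. -114.  -95.] x [-9. 27.]
scene 52 120 z [-141. -138. -121. -119.  -71.] x [-31.  32.]
scene 60 147 z [-143. -141. -138. -121. -117.] x [-32.  31.]
scene 68 153 z [-143. -141. -140. -138. -137.] x [-32.  32.]
scene 76 154 z [-144. -141. -140. -138. -136.] x [-33.  32.]
scene 84 152 z [-143. -141. -140. -138. -136.] x [-32.  32.]
scene 92 25 z [-144. -142. -140. -138. -136.] x [-27.  28.]
top 20 241 z [-256. -235. -152. -138. -114.] x [-36.  26.]
top 28 267 z [-258. -243. -216. -191. -114.] x [-32.  21.]
top 36 322 z [-259. -243. -223. -192. -114.] x [-30.  18.]
top 44 47 z [-142. -140. -138. -120. -113.] x [-33.  22.]
top 52 56 z [-142. -140. -129. -121. -119.] x [-37.  27.]
top 60 136 z [-143. -140. -139.  -30.  -13.] x [-35.  23.]
top 68 134 z [-142. -141. -140. -139. -137.] x [-37.  27.]
top 76 158 z [-142. -140. -139. -136.  -98.] x [-38.  26.]
top 84 191 z [-142. -140. -138. -132. -121.] x [-38.  27.]
```

The views show the gripper body is 177 mm wide along the closing direction, and it reaches ±88 mm. On a pure 28° approach it would clip the riser board. I'll come in at 40°, then align to 28° while drawing the door out.

```bash
cat >> h.py <<'E'
O=np.array([586.7,119.]);CR,SR=np.cos(YR),np.sin(YR)
def rest(x,y,z): return np.array([O[0]+x*CR-y*SR,O[1]+x*SR+y*CR,z])
def torest(p): d=np.array(p)[:2]-O; return np.array([d[0]*CR+d[1]*SR,-d[0]*SR+d[1]*CR,p[2]])
E
python3 - <<'E'
from h import *
from station import r
o=r.observe()
plan(o['eef_pos'],R.from_quat(o['tool_rot']),rest(-79.3,0,187.5),slopeR(t=np.radians(40)),0.06)
E
```

```text
[[0.0017, -0.0045, 0.0374, -0.0533, 0.0029, -0.0024, 0.06], [0.0035, -0.0089, 0.0748, -0.1067, 0.0057, -0.0047, 0.06], [0.0052, -0.0134, 0.1121, -0.16, 0.0086, -0.0071, 0.06], [0.0069, -0.0179, 0.1495, -0.2133, 0.0115, -0.0095, 0.06]]
```

apply_moves(steps=[[[0.002, -0.005, 0.037, -0.053, 0.003, -0.002, 0.06], [0.004, -0.009, 0.075, -0.107, 0.006, -0.005, 0.06], [0.005, -0.013, 0.112, -0.16, 0.009, -0.007, 0.06], [0.007, -0.018, 0.15, -0.213, 0.011, -0.009, 0.06], [0.007, -0.018, 0.15, -0.213, 0.011, -0.009, 0.06]]])

```text
time_s: 2.12
eef_pos: [463.9, 60.1, 257.1]
tool_rot: [0.613, 0.749, 0.144, 0.204]
force: [-0.3, 0.3, -0.4]
grip_width: 63.8
gripper_force: 0.0
```

```bash
python3 - <<'E'
from h import *
from station import r
o=r.observe(); T=R.from_quat(o['tool_rot'])
print(o['q'].round(2),torest(o['eef_pos']).round(1),T.as_matrix()[:,2].round(3),(T.inv()*slopeR(t=np.radians(40))).as_rotvec().round(3))
plan(o['eef_pos'],T,rest(-8.6,0,103.2),slopeR(t=np.radians(40)),0.06,step=22)
E
```

```text
[-0.28  0.11 -0.08  2.39  0.88  0.27 -0.97] [-132.   -33.5  257.1] [ 0.482 -0.035 -0.875] [-0.211  0.126  0.045]
[[0.0057, 0.0038, 0.0188, -0.0211, 0.0126, 0.0045, 0.06], [0.0114, 0.0077, 0.0376, -0.0421, 0.0253, 0.0091, 0.06], [0.0171, 0.0115, 0.0564, -0.0632, 0.0379, 0.0136, 0.06], [0.0229, 0.0154, 0.0752, -0.0843, 0.0505, 0.0182, 0.06], [0.0286, 0.0192, 0.094, -0.1053, 0.0631, 0.0227, 0.06]]
[[0.0046, 0.0017, 0.0194, -0.0211, 0.0126, 0.0045, 0.06], [0.0091, 0.0034, 0.0388, -0.0421, 0.0253, 0.0091, 0.06], [0.0137, 0.0051, 0.0582, -0.0632, 0.0379, 0.0136, 0.06], [0.0183, 0.0068, 0.0776, -0.0843, 0.0505, 0.0182, 0.06], [0.0228, 0.0086, 0.097, -0.1053, 0.0631, 0.0227, 0.06]]
```

```bash
python3 - <<'E'
from h import *
from station import r
import itertools
from scipy.optimize import least_squares
print([a for a in dir(r) if a[0]!='_'])
o=r.observe(); print(repr(o['q']),o['eef_pos'],o['tool_rot'])
D=[([-1.32077647,.6293391,.03841952,1.51837262,-.02697956,.9962976,-.02000345],[201.64,617.22,204.56],[.157241,.98756,-.00094,-.000135]),
([-1.17,.54,.06,1.28,-.03,1.32,.15],[303.1,586,347.8],[.155,.988,.002,0]),
([-.84,-.04,.53,2.26,.19,.43,-.27],[457.9,91,329.1],[.617,.749,.185,.155]),
(o['q'],o['eef_pos'],o['tool_rot'])]
res=[]
for s in itertools.product((1,-1),repeat=4):
  for s4,s6 in itertools.product((1,-1),repeat=2):
    def fk(q,L):
        sg=np.array([s[0],1,s[1],s4,s[2],s6,s[3]])*q
        Rr=R.identity(); p=np.array([0,0,L[0]]);
        for i,ax in enumerate('zyzyzyz'):
            Rr=Rr*R.from_euler(ax,sg[i]+(L[8] if i==0 else 0)+(L[9] if i==6 else 0))
            if i==2: p=p+Rr.apply([L[4],0,L[1]])
            if i==4: p=p+Rr.apply([L[5],0,L[2]])
            if i==6: p=p+Rr.apply([0,0,L[3]])
            if i==5: p=p+Rr.apply([L[6],0,0])
            if i==0: p=p+Rr.apply([L[7],0,0])
        return p,Rr
    def err(L):
        e=[]
        for q,p,t in D:
            a,b=fk(np.array(q),L); e+=list((a-p)/10)+list((b.inv()*R.from_quat(t)).as_rotvec()*10)
        return e
    for o7 in (0,3.14):
        f=least_squares(err,[300,400,400,300,0,0,0,0,0,o7]); res.append((f.cost,s,s4,s6,f.x.round(2)))
res.sort(key=lambda a:a[0])
for x in res[:4]: print(x)
E
```

```text
['PlanningError', 'job_done', 'observe', 'pinch_z']
array([-0.27664028,  0.11156785, -0.08093058,  2.3875384 ,  0.88430691,
        0.27410913, -0.97177504]) [463.91268696  60.09903415 257.14849983] [0.61348348 0.74916208 0.14382705 0.2042253 ]
(np.float64(0.05212771830190091), (-1, -1, -1, -1), 1, 1, array([ 3.6079e+02,  5.7616e+02,  3.9051e+02,  4.1727e+02, -2.1230e+01,
        5.1200e+00, -5.3700e+00, -1.6600e+00, -4.0000e-02,  1.5300e+00]))
(np.float64(0.05212771830190226), (-1, -1, -1, -1), 1, 1, array([ 3.6079e+02,  5.7616e+02,  3.9051e+02,  4.1727e+02, -2.1230e+01,
        5.1200e+00, -5.3700e+00, -1.6600e+00, -4.0000e-02,  1.5300e+00]))
(np.float64(24.731419946940704), (-1, -1, 1, 1), 1, 1, array([ 3.1870e+01,  1.4592e+02,  2.9988e+02, -3.6618e+02,  4.0772e+02,
       -1.0916e+02,  1.2914e+02,  4.9010e+01, -7.0000e-02,  1.5500e+00]))
(np.float64(24.731419946943205), (-1, -1, 1, 1), 1, 1, array([ 3.1870e+01,  1.4592e+02,  2.9988e+02, -3.6618e+02,  4.0772e+02,
       -1.0916e+02,  1.2914e+02,  4.9010e+01, -7.0000e-02,  1.5500e+00]))
```

```bash
cat > kin.py <<'E'
from h import *
from scipy.optimize import least_squares
L=np.array([360.79,576.16,390.51,417.27,-21.23,5.12,-5.37,-1.66,-.04,1.53])
SG=np.array([-1,1,-1,1,-1,1,-1])
LO=np.array([-3.06,-.37,-1.25,.18,-1.1,.23,-2.94]);HI=np.array([3.06,2.12,1.32,2.47,4.24,1.98,2.94])
def fk(q,L=L):
    a=SG*np.array(q); Rr=R.identity(); p=np.array([0,0,L[0]])
    for i,ax in enumerate('zyzyzyz'):
        Rr=Rr*R.from_euler(ax,a[i]+(L[8] if i==0 else 0)+(L[9] if i==6 else 0))
        if i==0: p=p+Rr.apply([L[7],0,0])
        if i==2: p=p+Rr.apply([L[4],0,L[1]])
        if i==4: p=p+Rr.apply([L[5],0,L[2]])
        if i==5: p=p+Rr.apply([L[6],0,0])
        if i==6: p=p+Rr.apply([0,0,L[3]])
    return p,Rr
def ik(p,T,seeds,m=0.03):
    out=[]
    for s in seeds:
        def e(q):
            a,b=fk(q); return np.r_[(a-p)/10,(b.inv()*T).as_rotvec()*10,0.01*(q-s)]
        f=least_squares(e,np.clip(s,LO+m+.001,HI-m-.001),bounds=(LO+m,HI-m),max_nfev=60)
        a,b=fk(f.x); out.append((np.linalg.norm(a-p),np.degrees((b.inv()*T).magnitude()),f.x))
    return min(out,key=lambda o:o[0]+5*o[1])
E
timeout 500 python3 - <<'E'
from kin import *
g=np.random.default_rng(0)
now=np.array([-0.277,.112,-.081,2.388,.884,.274,-.972])
seeds=[now,[-.84,-.04,.53,2.26,.19,.43,-.27],[-.3,.3,0,2.2,3.1,.5,3-.2],[-.3,.3,0,2.2,1.5,.4,-1.7],[-.3,.2,.5,2.2,-.8,.4,.7]]
seeds=[np.array(s,float) for s in seeds]
for th in (28,34,38,40,44):
  for sx in (1,-1):
    t=np.radians(th); tz=np.array([np.sin(t),0,-np.cos(t)])
    for back in (0,60,110):
        pr=np.array([-20.7,0,117.6])+(18.8-back)*tz
        T=slopeR(t=t)
        if sx<0: T=T*R.from_rotvec([0,0,np.pi])
        o=ik(rest(*pr),T,seeds); print(th,sx,back,o[0].round(1),o[1].round(2),o[2].round(2))
E
```

```text
28 1 0 0.0 0.0 [-0.3   0.59  0.09  2.32  3.33  0.26  2.91]
28 1 60 0.0 0.0 [ 0.13  0.49 -0.53  2.34  2.04  0.3  -2.08]
28 1 110 0.0 0.0 [ 0.24  0.37 -0.65  2.34  1.6   0.26 -1.66]
28 -1 0 0.0 0.0 [-0.07  0.6  -0.26  2.32  2.62  0.3   0.49]
28 -1 60 0.0 0.0 [ 0.11  0.48 -0.5   2.34  2.07  0.28  1.03]
28 -1 110 0.0 0.0 [ 0.24  0.37 -0.65  2.34  1.6   0.26  1.48]
34 1 0 0.0 0.0 [-0.34  0.63  0.16  2.42  3.32  0.51  2.91]
34 1 60 0.6 1.31 [-0.33  0.47  0.13  2.44  3.33  0.34  2.91]
34 1 110 0.9 2.09 [ 0.1   0.36 -0.46  2.44  2.35  0.26 -2.41]
34 -1 0 0.0 0.0 [-0.05  0.64 -0.29  2.42  2.8   0.53  0.31]
34 -1 60 0.6 1.31 [-0.22  0.47 -0.03  2.44  3.1   0.34 -0.  ]
34 -1 110 0.9 2.09 [ 0.1   0.36 -0.46  2.44  2.35  0.26  0.74]
38 1 0 1.2 2.76 [-0.35  0.64  0.17  2.44  3.32  0.56  2.91]
38 1 60 2.3 5.46 [-0.33  0.47  0.13  2.44  3.33  0.34  2.91]
38 1 110 2.8 6.7 [ 0.11  0.36 -0.48  2.44  2.3   0.26 -2.36]
38 -1 0 1.2 2.76 [-0.24  0.64 -0.01  2.44  3.13  0.55 -0.03]
38 -1 60 2.3 5.46 [-0.24  0.47 -0.01  2.44  3.13  0.34 -0.03]
38 -1 110 2.8 6.7 [ 0.11  0.36 -0.48  2.44  2.3   0.26  0.78]
40 1 0 2.0 4.56 [-0.35  0.64  0.17  2.44  3.32  0.56  2.91]
40 1 60 3.2 7.53 [-0.33  0.47  0.13  2.44  3.33  0.34  2.91]
40 1 110 3.8 9.0 [ 0.12  0.36 -0.49  2.44  2.28  0.26 -2.34]
40 -1 0 2.0 4.55 [-0.24  0.64 -0.    2.44  3.13  0.56 -0.04]
40 -1 60 3.2 7.53 [-0.24  0.47 -0.    2.44  3.13  0.33 -0.03]
40 -1 110 3.8 9.0 [ 0.12  0.36 -0.49  2.44  2.28  0.26  0.8 ]
44 1 0 3.7 8.15 [-0.35  0.65  0.17  2.44  3.32  0.57  2.91]
44 1 60 4.9 11.67 [-0.33  0.47  0.13  2.44  3.33  0.34  2.91]
44 1 110 5.7 13.59 [ 0.12  0.37 -0.49  2.44  2.24  0.26 -2.3 ]
44 -1 0 3.7 8.14 [-0.24  0.64 -0.    2.44  3.14  0.56 -0.04]
44 -1 60 4.9 11.66 [-0.24  0.47 -0.    2.44  3.13  0.33 -0.03]
44 -1 110 5.7 13.59 [ 0.12  0.37 -0.49  2.44  2.24  0.26  0.84]
```

```bash
cat >> kin.py <<'E'
def dooraxes(kind,t=np.radians(28)):
    if kind=='rest':
        dx=np.array([-SR,CR,0]); dz=np.array([-np.sin(t)*CR,-np.sin(t)*SR,np.cos(t)])
    else:
        a=np.radians(180+kind); dx=np.array([np.cos(a),np.sin(a),0]); dz=np.array([0,0,1.])
    return dx,np.cross(dz,dx),dz
def toolR(ax,phi,sy):
    dx,dy,dz=ax; z=-np.cos(phi)*dz-np.sin(phi)*dx; y=sy*dy
    return R.from_matrix(np.c_[np.cross(y,z),y,z])
E
timeout 560 python3 - <<'E'
from kin import *
seeds=[np.array(s,float) for s in ([-0.28,.11,-.08,2.39,.88,.27,-.97],[-.84,-.04,.53,2.26,.19,.43,-.27],[-.3,.6,0,2.3,3.1,.5,0],[-.3,.6,0,2,1.5,1.2,1.5],[-.3,.6,.5,2,-.8,1.2,-1.5],[.3,.6,-.5,2,1.5,1.5,-1.5])]
G0=rest(-31,0,137)
for ph in (60,70,80,90):
  for sy in (1,-1):
    phi=np.radians(ph); line=[]
    ax=dooraxes('rest'); T=toolR(ax,phi,sy)
    for back,u in ((0,0),(60,0),(0,90)):
        p=G0+ax[0]*25+ax[2]*(u-20)+T.apply([0,0,18.8-back])
        o=ik(p,T,seeds); line.append((round(o[0],1),round(o[1],1),o[2].round(2).tolist()))
    ax=dooraxes(3.6); T=toolR(ax,phi,sy)
    p=np.array([658.3,-177.6,45])+ax[0]*93+ax[2]*110+T.apply([0,0,18.8])
    o=ik(p,T,seeds); line.append((round(o[0],1),round(o[1],1),o[2].round(2).tolist()))
    print(ph,sy); [print('   ',l) for l in line]
E
```

```text
60 1
    (np.float64(0.0), np.float64(0.0), [-0.82, 1.04, -0.13, 1.78, 1.12, 1.35, 1.24])
    (np.float64(0.0), np.float64(0.0), [-0.89, 1.01, -0.14, 1.72, 1.03, 1.42, 1.3])
    (np.float64(0.0), np.float64(0.0), [-0.85, 0.89, -0.15, 1.87, 1.06, 1.4, 1.28])
    (np.float64(3.9), np.float64(8.6), [1.27, 0.99, -0.8, 2.44, 3.57, 0.63, 2.22])
60 -1
    (np.float64(0.0), np.float64(0.0), [-0.6, 1.11, -0.51, 1.78, 1.27, 1.64, -2.01])
    (np.float64(0.0), np.float64(0.0), [-0.95, 1.01, -0.05, 1.72, 0.99, 1.36, -1.81])
    (np.float64(0.0), np.float64(0.0), [-1.09, 0.9, 0.24, 1.88, 0.9, 1.16, -1.7])
    (np.float64(3.9), np.float64(8.6), [1.27, 1.0, -0.8, 2.44, 3.57, 0.63, -0.92])
70 1
    (np.float64(0.0), np.float64(0.0), [-0.85, 1.16, -0.1, 1.64, 1.06, 1.51, 1.28])
    (np.float64(0.0), np.float64(0.0), [-0.95, 1.15, -0.06, 1.56, 0.96, 1.55, 1.35])
    (np.float64(0.0), np.float64(0.0), [-0.88, 1.01, -0.11, 1.76, 1.01, 1.55, 1.29])
    (np.float64(4.8), np.float64(10.5), [1.53, 1.45, -1.09, 2.44, 3.43, 0.6, 2.81])
70 -1
    (np.float64(0.0), np.float64(0.0), [-1.24, 1.26, 0.62, 1.64, 0.5
[... 932 characters left out ...]
, 3.38, 0.58, 0.15])
90 1
    (np.float64(0.0), np.float64(0.0), [-0.92, 1.4, 0.09, 1.34, 0.92, 1.76, 1.42])
    (np.float64(0.0), np.float64(0.0), [-0.97, 1.42, 0.06, 1.21, 0.89, 1.86, 1.47])
    (np.float64(0.0), np.float64(0.0), [-0.97, 1.25, 0.1, 1.51, 0.88, 1.74, 1.4])
    (np.float64(1.5), np.float64(3.3), [1.61, 1.9, -0.92, 2.44, 4.01, 0.86, 2.91])
90 -1
    (np.float64(0.0), np.float64(0.0), [-0.78, 1.4, -0.21, 1.34, 1.09, 1.95, -1.85])
    (np.float64(0.0), np.float64(0.0), [-0.9, 1.42, -0.1, 1.21, 0.99, 1.95, -1.74])
    (np.float64(0.0), np.float64(0.0), [-0.8, 1.25, -0.21, 1.51, 1.02, 1.95, -1.89])
    (np.float64(1.4), np.float64(3.3), [1.71, 2.06, -1.1, 2.44, 3.73, 0.67, 0.08])
```

```bash
timeout 570 python3 - <<'E'
from kin import *
seeds=[np.array(s,float) for s in ([-.85,1.16,-.1,1.64,1.06,1.51,1.28],[-.85,1.16,-.1,1.64,1.06,1.51,-1.8],[1.27,.99,-.8,2.44,3.57,.63,2.2],[1.27,.99,-.8,2.44,3.57,.63,-.9],[.3,1,-.5,2,2,1,0],[.3,1,.5,2,2,1,-1.5])]
for ph in (60,65,75,90):
  for sy in (1,-1):
    phi=np.radians(ph)
    for ya in (-70,-55,-40,-25):
        ax=dooraxes(ya); T=toolR(ax,phi,sy)
        p=np.array([658.3,-177.6,45])+ax[0]*93+ax[2]*110+T.apply([0,0,18.8])
        o=ik(p,T,seeds); print(ph,sy,180+ya,o[0].round(1),o[1].round(1),o[2].round(2))
E
```

```text
60 1 110 0.0 0.0 [-0.41  0.91 -0.1   1.92  1.35  1.17  1.86]
60 1 125 0.0 0.0 [-0.41  0.87 -0.09  2.22  1.73  1.11  1.6 ]
60 1 140 1.3 3.0 [-0.88  1.07  0.85  2.44  2.72  0.63  0.7 ]
60 1 155 7.1 15.7 [-0.57  0.79  0.56  2.44  2.67  0.64  1.22]
60 -1 110 0.0 0.0 [-0.42  0.91 -0.09  1.92  1.35  1.17 -1.28]
60 -1 125 0.0 0.0 [-0.49  0.87  0.04  2.22  1.73  1.01 -1.56]
60 -1 140 1.3 3.0 [-0.79  0.99  0.67  2.44  2.51  0.72 -2.21]
60 -1 155 7.1 15.7 [-0.56  0.79  0.55  2.44  2.66  0.64 -1.91]
65 1 110 0.0 0.0 [-0.46  0.97 -0.07  1.92  1.36  1.23  1.8 ]
65 1 125 0.0 0.0 [-0.46  0.94 -0.07  2.22  1.73  1.19  1.52]
65 1 140 1.7 3.9 [-0.96  1.19  0.89  2.44  2.66  0.65  0.61]
65 1 155 8.2 18.4 [-0.8   1.    0.77  2.44  2.64  0.65  0.96]
65 -1 110 0.0 0.0 [-0.47  0.97 -0.06  1.92  1.36  1.23 -1.34]
65 -1 125 0.0 0.0 [-0.54  0.94  0.07  2.22  1.73  1.08 -1.64]
65 -1 140 1.8 3.9 [-0.94  1.17  0.85  2.44  2.6   0.68 -2.47]
65 -1 155 8.3 18.4 [-0.83  1.03  0.83  2.44  2.72  0.63 -2.27]
75 1 110 0.0 0.0 [-0.54  1.09 -0.01  1.89  1.37  1.35  1.7 ]
75 1 125 0.0 0.0 [-0.55  1.08 -0.01  2.21  1.7   1.
[... 173 characters left out ...]
89  1.37  1.34 -1.44]
75 -1 125 0.0 0.0 [-0.54  1.08 -0.02  2.21  1.7   1.34 -1.76]
75 -1 140 1.6 3.5 [-1.19  1.7   1.25  2.44  3.12  0.58  2.91]
75 -1 155 8.5 18.7 [-1.23  1.89  1.22  2.44  2.96  0.58  2.91]
90 1 110 0.0 0.0 [-0.63  1.28  0.08  1.81  1.35  1.5   1.61]
90 1 125 0.0 0.0 [-0.66  1.3   0.09  2.12  1.61  1.49  1.24]
90 1 140 0.0 0.0 [-0.53  1.44  0.01  2.4   1.88  1.81  0.87]
90 1 155 4.2 9.3 [-1.12  2.09  0.87  2.44  2.14  1.03  0.02]
90 -1 110 0.0 0.0 [-0.63  1.28  0.09  1.81  1.35  1.5  -1.53]
90 -1 125 0.0 0.0 [-0.65  1.3   0.09  2.12  1.61  1.49 -1.9 ]
90 -1 140 0.0 0.0 [-1.31  2.04  1.21  2.4   2.8   0.5   2.84]
90 -1 155 4.2 9.4 [-0.92  1.91  0.63  2.44  1.99  1.39 -2.91]
```

```bash
timeout 570 python3 - <<'E'
from kin import *
pts=[]
for n in('scene0','top0'):
    P=cloud(load(n+'.npz')).reshape(-1,3); P=P[np.isfinite(P).all(1)]; pts.append(P[(P[:,0]>100)&(P[:,0]<900)&(P[:,1]>150)&(P[:,1]<800)])
P=np.vstack(pts)
# what is tall, on a coarse grid
for x0 in range(300,760,60):
    row=[]
    for y0 in range(180,760,60):
        m=(P[:,0]>=x0)&(P[:,0]<x0+60)&(P[:,1]>=y0)&(P[:,1]<y0+60)
        z=P[m,2]; zl=z[z<300]; zh=z[z>=300]
        row.append(f"{(int(np.percentile(zl,98)) if len(zl) else -1):4d}/{(int(zh.min()) if len(zh) else 0):3d}")
    print(x0,row)
def links(q):
    a=SG*np.array(q); Rr=R.identity(); p=np.array([0,0,L[0]]);out=[p]
    for i,ax in enumerate('zyzyzyz'):
        Rr=Rr*R.from_euler(ax,a[i]+(L[8] if i==0 else 0)+(L[9] if i==6 else 0))
        if i==2: p=p+Rr.apply([L[4],0,L[1]]);out.append(p)
        if i==4: p=p+Rr.apply([L[5],0,L[2]]);out.append(p)
        if i==6: out.append(p+Rr.apply([0,0,L[3]]))
    return np.array(out)
ax=dooraxes('rest'); G0=rest(-31,0,137)
for ph in (65,80):
    T=toolR(ax,np.radians(ph),1)
    for back,u in ((0,0),(60,0),(0,90)):
        p=G0+ax[0]*25+ax[2]*(u-20)+T.apply([0,0,18.8-back])
        o=ik(p,T,[np.array([-.85,1.16,-.1,1.64,1.06,1.51,1.28])]); l=links(o[2]); 
        d=[]
        for a,b in zip(l[1:],l[2:]):
            t=np.clip(((P-a)@(b-a))/((b-a)@(b-a)),0,.75 if b is l[-1] else 1); D=np.linalg.norm(P-(a+t[:,None]*(b-a)),axis=1); i=D.argmin(); d.append((D[i].round(),P[i].round().tolist()))
        print(ph,back,u,l.round().tolist(),d)
E
```

```text
300 ['   4/  0', '   5/  0', '   5/  0', '   5/  0', '   5/  0', '   5/  0', '   5/  0', '   5/  0', '   3/  0', '   5/  0']
360 ['   5/  0', '   5/  0', '  12/  0', '   9/  0', '   6/  0', '   6/  0', '   5/  0', '   5/  0', '   5/  0', '   5/  0']
420 ['   5/  0', '   5/  0', '  10/  0', '   6/  0', '   5/  0', '   6/  0', '  23/  0', '   6/  0', '   7/  0', '   7/  0']
480 ['  11/  0', '   5/  0', '   9/  0', '  10/498', '   5/493', '   5/554', '  29/510', '   9/  0', '   9/  0', '   8/  0']
540 [' 264/  0', '   6/  0', '  10/398', '  10/402', '   6/500', '   6/507', '  30/502', '   7/  0', '   8/  0', '   8/  0']
600 [' 289/  0', '   5/400', '   6/328', '   8/328', '  65/315', '  14/568', '  26/571', '   8/  0', '   8/  0', '   8/  0']
660 ['   6/465', '   6/410', '   6/320', '   7/300', ' 288/303', '   5/580', '   5/543', '   8/  0', '   9/  0', '   8/  0']
720 ['   5/465', '   6/494', '   6/374', '   6/338', '   5/357', '   6/576', '   6/564', '  10/  0', '  10/  0', ' 111/  0']
65 0 0 [[0.0, 0.0, 361.0], [356.0, 357.0, 640.0], [412.0, 476.0, 273.0], [568.0, 122.0, 117.0]] [(np
[... 303 characters left out ...]
331.0, 714.0], [371.0, 468.0, 352.0], [527.0, 114.0, 197.0]] [(np.float64(150.0), [181.0, 404.0, 707.0]), (np.float64(68.0), [564.0, 172.0, 251.0])]
80 0 0 [[0.0, 0.0, 361.0], [361.0, 408.0, 549.0], [451.0, 518.0, 185.0], [566.0, 121.0, 122.0]] [(np.float64(146.0), [520.0, 419.0, 509.0]), (np.float64(1.0), [550.0, 174.0, 129.0])]
80 60 0 [[0.0, 0.0, 361.0], [346.0, 424.0, 544.0], [434.0, 574.0, 195.0], [549.0, 178.0, 131.0]] [(np.float64(164.0), [520.0, 419.0, 509.0]), (np.float64(5.0), [550.0, 174.0, 129.0])]
80 0 90 [[0.0, 0.0, 361.0], [325.0, 394.0, 628.0], [410.0, 509.0, 265.0], [524.0, 113.0, 201.0]] [(np.float64(152.0), [190.0, 449.0, 669.0]), (np.float64(67.0), [542.0, 159.0, 147.0])]
```

```bash
cat >> kin.py <<'E'
AX=dooraxes('rest'); G=rest(-31,0,137)+AX[0]*30-AX[2]*18
TS=toolR(AX,np.radians(80),-1)
def tcp(g,T,back=0): return g+T.apply([0,0,18.8-back])
E
python3 - <<'E'
from kin import *
from station import r
o=r.observe(); T0=R.from_quat(o['tool_rot'])
Tw=toolR(AX,np.radians(45),-1); w=rest(-135,120,255)
plan(o['eef_pos'],T0,w,Tw,0.06)
S=tcp(G,TS,110); print(S,torest(S)); plan(w,Tw,S,TS,0.06)
q=o['q']
for p,T in ((w,Tw),(S,TS),(tcp(G,TS),TS)):
    e=ik(p,T,[q]); q=e[2]; print(e[0].round(1),e[1].round(1),q.round(2))
E
```

```text
[[0.0254, 0.0002, -0.0032, 0.0018, -0.1092, 0.0051, 0.06], [0.0508, 0.0004, -0.0065, 0.0037, -0.2184, 0.0102, 0.06], [0.0761, 0.0006, -0.0097, 0.0055, -0.3276, 0.0153, 0.06], [0.1015, 0.0008, -0.013, 0.0074, -0.4368, 0.0204, 0.06], [0.1269, 0.001, -0.0162, 0.0092, -0.546, 0.0255, 0.06]]
[[0.02, -0.0005, -0.0159, 0.0018, -0.1092, 0.0051, 0.06]]
[533.62494942 230.52403189 135.08993166] [-29.98439865 119.81446707 135.08993166]
[[0.0219, 0.0073, 0.022, 0.0, -0.1222, 0.0, 0.06], [0.0438, 0.0146, 0.0439, -0.0, -0.2443, -0.0, 0.06], [0.0658, 0.0219, 0.0659, -0.0, -0.3665, -0.0, 0.06], [0.0877, 0.0291, 0.0879, -0.0, -0.4887, -0.0, 0.06], [0.1096, 0.0364, 0.1099, 0.0, -0.6109, -0.0, 0.06]]
0.0 0.0 [-1.16  0.61  0.02  1.94  0.82  1.24 -1.7 ]
0.0 0.0 [-1.06  1.3   0.06  1.29  0.84  1.75 -1.65]
0.0 0.0 [-0.96  1.28  0.09  1.48  0.92  1.57 -1.74]
```

apply_moves(steps=[[[0.025, 0, -0.003, 0.002, -0.109, 0.005, 0.06], [0.051, 0, -0.006, 0.004, -0.218, 0.01, 0.06], [0.076, 0.001, -0.01, 0.006, -0.328, 0.015, 0.06], [0.102, 0.001, -0.013, 0.007, -0.437, 0.02, 0.06], [0.127, 0.001, -0.016, 0.009, -0.546, 0.025, 0.06]]])

```text
time_s: 2.53
eef_pos: [436.4, 185.2, 257.4]
tool_rot: [0.64, 0.677, 0.002, 0.362]
force: [1.9, -0.2, -0.0]
grip_width: 60.0
gripper_force: 0.0
```

apply_moves(steps=[[[0.02, 0, -0.016, 0.002, -0.109, 0.005, 0.06], [0.02, 0, -0.016, 0.002, -0.109, 0.005, 0.06]]])

```text
time_s: 2.7
eef_pos: [428.0, 221.1, 251.0]
tool_rot: [0.636, 0.663, -0.034, 0.394]
force: [-0.3, 0.9, -1.0]
grip_width: 60.0
gripper_force: 0.0
```

```bash
python3 - <<'E'
from kin import *
from station import r
o=r.observe(); T0=R.from_quat(o['tool_rot']); print(o['q'].round(2), torest(o['eef_pos']).round(), o['grip_width'])
a,b=fk(o['q']); print((a-o['eef_pos']).round(1),np.degrees((b.inv()*T0).magnitude()))
plan(o['eef_pos'],T0,tcp(G,TS,110),TS,0.06,deg=6)
plan(tcp(G,TS,110),TS,tcp(G,TS),TS,0.06,step=22)
E
```

```text
[-0.98  0.52 -0.17  2.02  0.88  1.22 -1.69] [-135.  131.  251.] 59.99212229623661
[  3.9 -33.3  10.1] 1.8323331035107948
[[0.0123, 0.0058, 0.0179, 0.0006, -0.102, 0.0028, 0.06], [0.0245, 0.0116, 0.0357, 0.0012, -0.2041, 0.0057, 0.06], [0.0368, 0.0174, 0.0536, 0.0019, -0.3061, 0.0085, 0.06], [0.0491, 0.0232, 0.0714, 0.0025, -0.4082, 0.0113, 0.06], [0.0613, 0.0291, 0.0893, 0.0031, -0.5102, 0.0141, 0.06]]
[[0.0195, 0.0056, 0.0096, 0.0006, -0.102, 0.0028, 0.06], [0.039, 0.0113, 0.0191, 0.0012, -0.2041, 0.0057, 0.06]]
[[-0.0, -0.0, 0.022, 0.0, 0.0, 0.0, 0.06], [-0.0, -0.0, 0.044, 0.0, 0.0, 0.0, 0.06], [0.0, 0.0, 0.066, 0.0, 0.0, 0.0, 0.06], [-0.0, 0.0, 0.088, 0.0, 0.0, 0.0, 0.06], [-0.0, -0.0, 0.11, 0.0, 0.0, 0.0, 0.06]]
```

apply_moves(steps=[[[0.012, 0.006, 0.018, 0.001, -0.102, 0.003, 0.06], [0.025, 0.012, 0.036, 0.001, -0.204, 0.006, 0.06], [0.037, 0.017, 0.054, 0.002, -0.306, 0.009, 0.06], [0.049, 0.023, 0.071, 0.003, -0.408, 0.011, 0.06], [0.061, 0.029, 0.089, 0.003, -0.51, 0.014, 0.06]]])

```text
time_s: 3.12
eef_pos: [506.4, 216.1, 174.5]
tool_rot: [0.616, 0.531, -0.193, 0.549]
force: [0.3, 0.7, 0.4]
grip_width: 59.8
gripper_force: 0.0
```

apply_moves(steps=[[[0.02, 0.006, 0.01, 0.001, -0.102, 0.003, 0.06], [0.039, 0.011, 0.019, 0.001, -0.204, 0.006, 0.06], [0.039, 0.011, 0.019, 0.001, -0.204, 0.006, 0.06]]])

```text
time_s: 3.37
eef_pos: [535.7, 212.9, 127.2]
tool_rot: [0.589, 0.472, -0.261, 0.602]
force: [-1.7, -2.4, -4.0]
grip_width: 59.7
gripper_force: 0.0
```

```bash
cat >> kin.py <<'E'
DATA=[([-1.32077647,.6293391,.03841952,1.51837262,-.02697956,.9962976,-.02000345],[201.64,617.22,204.56],[.157241,.98756,-.00094,-.000135]),
([-1.17,.54,.06,1.28,-.03,1.32,.15],[303.1,586,347.8],[.155,.988,.002,0]),
([-.84,-.04,.53,2.26,.19,.43,-.27],[457.9,91,329.1],[.617,.749,.185,.155]),
([-0.27664028,0.11156785,-0.08093058,2.3875384,0.88430691,0.27410913,-0.97177504],[463.91,60.1,257.15],[.61348,.74916,.14383,.20423]),
([-.98,.52,-.17,2.02,.88,1.22,-1.69],[428,221.1,251],[.636,.663,-.034,.394])]
E
python3 - <<'E'
from kin import *
from station import r,imaging
o=r.observe(); T0=R.from_quat(o['tool_rot']); print(repr(o['q']),o['eef_pos'],o['tool_rot'], torest(o['eef_pos']).round(1), 'rot err',(T0.inv()*TS).as_rotvec().round(3))
D=DATA+[(o['q'],o['eef_pos'],o['tool_rot'])]
def err(L):
    e=[]
    for q,p,t in D:
        a,b=fk(q,L); e+=list((a-p)/10)+list((b.inv()*R.from_quat(t)).as_rotvec()*10)
    return e
f=least_squares(err,[361,420,400,417,0,0,0,0,-.04,1.55]); print(f.cost,f.x.round(2).tolist()); print(np.reshape(err(f.x),(-1,6)).round(2))
plan(o['eef_pos'],T0,tcp(G,TS),TS,0.06,step=22)
ims=[]
for n in('scene','top'):
    s=imaging.snapshot(n); np.savez(n+'2.npz',**s); ims.append(s['image'][100:320,120:340,::-1])
    c=project(s,[tcp(G,TS),tcp(G,TS)-TS.apply([0,0,18.8]),o['eef_pos']])-[120,100]; print(n,c.round())
    for p in c: cv2.circle(ims[-1:][0],tuple(int(v) for v in p),1,(0,0,255),-1) if 0 else None
cv2.imwrite('pics/s2.png',cv2.resize(np.hstack(ims),(800,400),interpolation=cv2.INTER_CUBIC))
E
```

```text
array([-0.99075609,  1.25372827,  0.06666907,  1.37493088,  0.85294642,
        1.72357254, -1.62802624]) [535.6955709  212.93131596 127.15617095] [ 0.58890135  0.47209493 -0.26140253  0.60165629] [-31.4 102.2 127.2] rot err [-0.007  0.02   0.008]
1.3683612059048604 [332.37, 571.11, 385.78, 379.34, 1.92, 1.91, 7.48, 3.31, -0.04, 1.54]
[[ 0.15  0.56 -0.28  0.   -0.   -0.1 ]
 [ 0.29  0.47 -0.26 -0.02  0.03 -0.08]
 [-0.41  0.23  0.05  0.08  0.22 -0.08]
 [ 0.1   0.03 -0.01 -0.06  0.2  -0.04]
 [-0.54 -0.59  0.54 -0.25  0.28  0.03]
 [-0.51 -0.02 -0.05 -0.38  0.19  0.27]]
[[-0.0003, 0.0011, 0.0183, -0.0014, 0.004, 0.0015, 0.06], [-0.0006, 0.0023, 0.0366, -0.0028, 0.0079, 0.003, 0.06], [-0.0008, 0.0034, 0.0549, -0.0042, 0.0119, 0.0046, 0.06], [-0.0011, 0.0045, 0.0732, -0.0056, 0.0158, 0.0061, 0.06], [-0.0014, 0.0056, 0.0915, -0.007, 0.0198, 0.0076, 0.06]]
scene [[112. 121.]
 [105. 123.]
 [ 77. 129.]]
top [[130. 121.]
 [124. 123.]
 [ 99. 130.]]
```

View pics/s2.png

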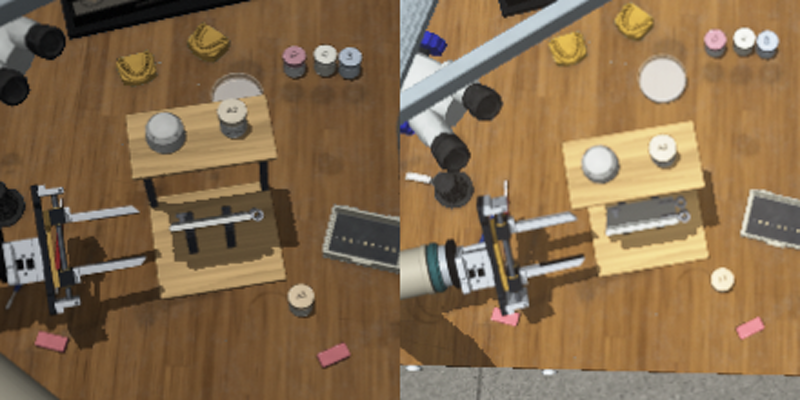

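The gripper is to the left of the rest. Its open fingers, at about (100,215) and (110,265) in the left crop, straddle the door line. I'll go in and close.

apply_moves(steps=[[[0, 0.002, 0.018, -0.001, 0.004, 0.002, 0.06], [-0.001, 0.003, 0.037, -0.003, 0.008, 0.003, 0.06], [-0.001, 0.004, 0.055, -0.004, 0.012, 0.005, 0.06], [-0.001, 0.005, 0.073, -0.006, 0.016, 0.006, 0.06], [-0.001, 0.006, 0.092, -0.007, 0.02, 0.008, 0.06]]])

```text
time_s: 3.88
eef_pos: [566.1, 131.3, 137.5]
tool_rot: [0.601, 0.475, -0.238, 0.597]
force: [0.1, 0.0, -0.1]
grip_width: 60.2
gripper_force: 0.0
```

```bash
python3 - <<'E'
from kin import *
from station import r,imaging
o=r.observe(); T0=R.from_quat(o['tool_rot']); print(o['eef_pos'],torest(o['eef_pos']).round(1),'target',torest(tcp(G,TS)).round(1),'rot err',(T0.inv()*TS).as_rotvec().round(3),o['force'].round(1))
ims=[]
for n in('scene','top'):
    s=imaging.snapshot(n); np.savez(n+'3.npz',**s); ims.append(s['image'][170:270,190:310,::-1])
    # door points in tool frame near the grasp
    P=cloud(s).reshape(-1,3); q=T0.inv().apply(P-o['eef_pos'])
    m=(abs(q[:,0])<35)&(abs(q[:,1])<28)&(abs(q[:,2])<45)&(P[:,2]>70)
    print(n,m.sum(),np.percentile(q[m],[3,50,97],axis=0).round(1).tolist() if m.sum() else '')
cv2.imwrite('pics/s3.png',cv2.resize(np.hstack(ims),(800,333),interpolation=cv2.INTER_CUBIC))
E
```

```text
[566.10583774 131.2705948  137.47646591] [-17.8  16.1 137.5] target [-21.   11.5 118.2] rot err [-0.004 -0.022 -0.025] [ 0.1  0.  -0.1]
scene 135 [[-16.5, -17.8, -41.3], [-5.5, -13.3, 3.3], [28.7, -10.2, 42.0]]
top 229 [[-14.8, -18.2, -40.7], [0.9, -10.9, 2.6], [32.7, -8.9, 42.2]]
```

View pics/s3.png

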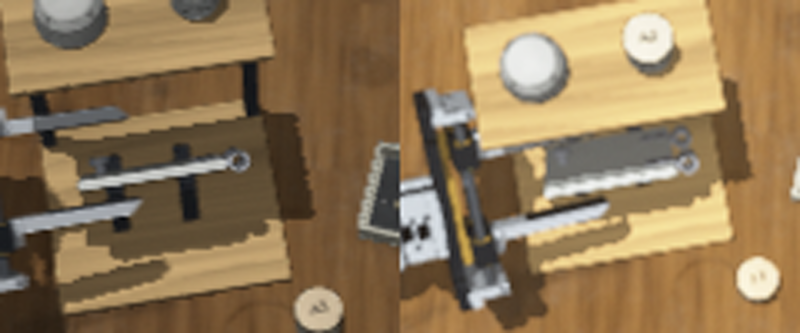

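The image shows the fingers either side of the door, but the arm was still settling. The tool sits about 12 mm too far to the normal side, so I'll correct that, let it settle and close.

apply_moves(steps=[[[0.003, -0.006, 0.002, -0.002, -0.011, -0.012, 0.06], [0.006, -0.012, 0.004, -0.004, -0.022, -0.025, 0.06], [0.006, -0.012, 0.004, -0.004, -0.022, -0.025, 0.06], [0.006, -0.012, 0.004, -0.004, -0.022, -0.025, 0.06]]])

```text
time_s: 4.32
eef_pos: [558.3, 127.3, 120.5]
tool_rot: [0.588, 0.478, -0.255, 0.601]
force: [-0.1, 0.1, 0.3]
grip_width: 59.9
gripper_force: 0.0
```

```bash
python3 - <<'E'
from kin import *
from station import r,imaging
o=r.observe(); T0=R.from_quat(o['tool_rot']); print(o['eef_pos'],torest(o['eef_pos']).round(1),'target',torest(tcp(G,TS)).round(1),'rot err',(T0.inv()*TS).as_rotvec().round(3),o['force'].round(1),o['dq'].round(3))
for n in('scene','top'):
    s=imaging.snapshot(n); P=cloud(s).reshape(-1,3); q=T0.inv().apply(P-o['eef_pos'])
    for z0 in (-25,-10,5,20,40):
        m=(abs(q[:,0])<40)&(abs(q[:,1])<28)&(abs(q[:,2]-z0)<7)&(P[:,2]>70)
        print(n,z0,m.sum(),np.percentile(q[m][:,:2],[3,30,50,70,97],axis=0).round(0).tolist() if m.sum() else '')
E
```

```text
[558.30400961 127.27183179 120.50589953] [-26.2  13.7 120.5] target [-21.   11.5 118.2] rot err [0.002 0.006 0.008] [-0.1  0.1  0.3] [ 0.005 -0.     0.012 -0.008  0.007  0.002 -0.002]
scene -25 24 [[-18.0, -8.0], [-14.0, -1.0], [-13.0, 1.0], [-9.0, 3.0], [37.0, 5.0]]
scene -10 24 [[-19.0, -8.0], [-17.0, -1.0], [-15.0, 1.0], [-9.0, 3.0], [37.0, 5.0]]
scene 5 21 [[-23.0, -3.0], [-20.0, 0.0], [-19.0, 2.0], [-15.0, 4.0], [11.0, 5.0]]
scene 20 22 [[-25.0, -2.0], [-24.0, 0.0], [-21.0, 3.0], [-20.0, 4.0], [23.0, 5.0]]
scene 40 33 [[-27.0, -11.0], [-25.0, -6.0], [-17.0, -0.0], [24.0, 3.0], [33.0, 6.0]]
top -25 40 [[-17.0, -1.0], [-12.0, 4.0], [1.0, 5.0], [19.0, 5.0], [35.0, 6.0]]
top -10 46 [[-18.0, -28.0], [-15.0, 4.0], [-1.0, 5.0], [13.0, 6.0], [36.0, 6.0]]
top 5 39 [[-22.0, -2.0], [-17.0, 4.0], [-3.0, 5.0], [11.0, 6.0], [31.0, 6.0]]
top 20 44 [[-24.0, -2.0], [-17.0, 4.0], [-7.0, 5.0], [10.0, 5.0], [36.0, 7.0]]
top 40 46 [[-27.0, -1.0], [-20.0, 4.0], [-3.0, 5.0], [11.0, 6.0], [33.0, 7.0]]
```

Centred: the panel face is at tool y≈+5 and the top edge is 16 mm above the grip. Closing.

apply_moves(steps=[[[0, 0.001, 0, 0, 0, 0, 0.02], [0, 0.001, 0, 0, 0, 0, 0.0], [0, 0.001, 0, 0, 0, 0, 0.0], [0, 0.001, 0, 0, 0, 0, 0.0], [0, 0.001, 0, 0, 0, 0, 0.0]]])

```text
time_s: 4.83
eef_pos: [559.8, 126.0, 121.6]
tool_rot: [0.588, 0.476, -0.256, 0.601]
force: [-0.1, -1.1, 0.2]
grip_width: 30.4
gripper_force: 0.0
```

apply_moves(steps=[[[0, 0, 0, 0, 0, 0, 0.0], [0, 0, 0, 0, 0, 0, 0.0], [0, 0, 0, 0, 0, 0, 0.0]]])

```text
time_s: 5.08
eef_pos: [559.8, 126.0, 121.6]
tool_rot: [0.588, 0.476, -0.256, 0.601]
force: [-0.1, -0.1, 1.0]
grip_width: 10.6
gripper_force: 0.4
```

```bash
python3 - <<'E'
from kin import *
from station import r
o=r.observe(); T0=R.from_quat(o['tool_rot']); print(o['eef_pos'],torest(o['eef_pos']).round(1),o['force'].round(1),o['grip_width'],o['gripper_force'],o['q'].round(2))
plan(o['eef_pos'],T0,o['eef_pos']+AX[2]*110,T0,0.0,step=22)
E
```

```text
[559.78724863 126.00696311 121.63437899] [-25.   12.2 121.6] [-0.1 -0.1  1. ] 10.550030079952997 0.35772680304944515 [-0.91  1.22  0.09  1.55  0.93  1.57 -1.7 ]
[[-0.0217, -0.0001, -0.0037, 0.0, 0.0, 0.0, 0.0], [-0.0434, -0.0003, -0.0073, 0.0, 0.0, 0.0, 0.0], [-0.0651, -0.0004, -0.011, 0.0, 0.0, 0.0, 0.0], [-0.0868, -0.0006, -0.0146, 0.0, 0.0, 0.0, 0.0], [-0.1085, -0.0007, -0.0183, 0.0, 0.0, 0.0, 0.0]]
```

apply_moves(steps=[[[0, 0, 0, 0, 0, 0, 0.0], [0, 0, 0, 0, 0, 0, 0.0], [0, 0, 0, 0, 0, 0, 0.0]]])

```text
time_s: 5.33
eef_pos: [559.6, 126.0, 121.5]
tool_rot: [0.588, 0.477, -0.256, 0.601]
force: [0.2, 0.3, -0.1]
grip_width: 8.1
gripper_force: 30.0
```

apply_moves(steps=[[[-0.004, 0, -0.001, 0, 0, 0, 0.0], [-0.01, 0, -0.002, 0, 0, 0, 0.0], [-0.016, 0, -0.003, 0, 0, 0, 0.0], [-0.022, 0, -0.004, 0, 0, 0, 0.0], [-0.022, 0, -0.004, 0, 0, 0, 0.0]]])

```text
time_s: 5.75
eef_pos: [549.0, 124.5, 142.6]
tool_rot: [0.589, 0.477, -0.255, 0.601]
force: [-0.2, 1.0, -3.0]
grip_width: 7.7
gripper_force: 30.0
```

apply_moves(steps=[[[-0.012, 0, -0.002, 0, 0, 0, 0.0], [-0.024, 0, -0.004, 0, 0, 0, 0.0], [-0.036, 0, -0.006, 0, 0, 0, 0.0], [-0.048, 0, -0.008, 0, 0, 0, 0.0], [-0.06, 0, -0.01, 0, 0, 0, 0.0]]])

```text
time_s: 6.17
eef_pos: [521.2, 118.5, 196.8]
tool_rot: [0.588, 0.476, -0.256, 0.601]
force: [-0.5, 0.2, -2.5]
grip_width: 7.7
gripper_force: 30.0
```

apply_moves(steps=[[[-0.012, 0, -0.002, 0, 0, 0, 0.0], [-0.024, 0, -0.004, 0, 0, 0, 0.0], [-0.036, 0, -0.006, 0, 0, 0, 0.0], [-0.048, 0, -0.008, 0, 0, 0, 0.0], [-0.048, 0, -0.008, 0, 0, 0, 0.0]]])

```text
time_s: 6.58
eef_pos: [499.1, 114.1, 240.7]
tool_rot: [0.589, 0.476, -0.255, 0.601]
force: [-0.2, 0.9, -3.5]
grip_width: 7.7
gripper_force: 30.0
```

```bash
cat >> kin.py <<'E'
DATA+=[([-0.99075609,1.25372827,0.06666907,1.37493088,0.85294642,1.72357254,-1.62802624],[535.7,212.93,127.16],[.5889,.47209,-.2614,.60166])]
E
python3 - <<'E'
from kin import *
from station import r,imaging
o=r.observe(); T0=R.from_quat(o['tool_rot']); print(repr(o['q']),o['eef_pos'],torest(o['eef_pos']).round(1),o['tool_rot'],o['force'].round(1),o['grip_width'])
print((T0.inv()*TS).as_rotvec().round(3))
ims=[]
for n in('scene','top'):
    s=imaging.snapshot(n); np.savez(n+'4.npz',**s); ims.append(s['image'][150:290,180:320,::-1])
    P=cloud(s).reshape(-1,3); q=T0.inv().apply(P-o['eef_pos'])
    m=(q[:,0]>-25)&(q[:,0]<140)&(abs(q[:,1])<14)&(q[:,2]>-45)&(q[:,2]<110)&(P[:,2]>50)
    q=q[m]; print(n,m.sum(),'z',np.percentile(q[:,2],[1,99]).round(),'top edge fit (x vs z)')
    for z0 in range(-35,105,10):
        k=abs(q[:,2]-z0)<5
        if k.sum()>3: print(z0,k.sum(),'x',np.percentile(q[k,0],[4,50,96]).round(),'y',np.percentile(q[k,1],[10,50,90]).round(1))
cv2.imwrite('pics/s4.png',cv2.resize(np.hstack(ims),(800,400),interpolation=cv2.INTER_CUBIC))
E
```

```text
array([-0.96609146,  0.98462141,  0.08126134,  1.75715322,  0.89702378,
        1.6183536 , -1.70214941]) [499.10808109 114.11718121 240.69882745] [-86.8  12.5 240.7] [ 0.5886165   0.47619665 -0.25503731  0.60143439] [-0.2  0.9 -3.5] 7.6896369102340145
[0.001 0.007 0.005]
scene 403 z [-44.  92.] top edge fit (x vs z)
-35 55 x [-15. -10.  -6.] y [-10.7   0.7  11.4]
-25 51 x [-16. -11.  -7.] y [-11.    0.   11.3]
-15 52 x [-16. -11.  -5.] y [-11.5   0.3  10.4]
-5 47 x [-20. -11.  -4.] y [-9.   0.7 10.6]
5 20 x [-22. -18.  -4.] y [-2.7  1.7  4.6]
15 21 x [-22. -17.  59.] y [-1.5  3.   4.7]
25 19 x [-25. -21.  99.] y [-1.9  1.9  4.5]
35 23 x [-25. -22.  45.] y [-2.4  2.3  4.6]
45 23 x [-25.  -6.  83.] y [-2.3  3.2  4.8]
55 12 x [-25. -11.  71.] y [-2.6  4.3  5.5]
65 16 x [-19. -15.  64.] y [-1.   4.1  5.9]
75 17 x [-19. -14.  68.] y [-6.3 -0.6  7.1]
85 17 x [-17.  56.  68.] y [-5.   3.8  7.8]
95 6 x [53. 56. 70.] y [-4.2 -1.6  4.7]
top 821 z [-43.  90.] top edge fit (x vs z)
-35 63 x [-11.  -6.  98.] y [-9.7  4.1  9.6]
-25 59 x [-13.  -8. 114.] y [-10.1   4.   10. ]
-15 63 x [-14.  -7. 106.] y [-9.   4.4  8.9]
-5 69 x [-17.   6. 109.] y [-3.1  4.4  8.6]
5 67 x [-18.  33. 104.] y [2.1 4.5 5.5]
15 69 x [-19.  32. 103.] y [2.  4.6 5.6]
25 71 x [-22.  28. 105.] y [1.8 4.5 5.3]
35 67 x [-22.  27.  99.] y [3.  4.6 5.6]
45 63 x [-23.  36.  98.] y [3.8 4.9 5.7]
55 63 x [-24.  26.  98.] y [3.5 4.7 6.2]
65 59 x [-16.  37.  95.] y [1.7 4.7 6.4]
75 52 x [-16.   0.  93.] y [-3.9  4.4  8.7]
85 27 x [ 1. 64. 78.] y [-5.2  4.2  8.7]
95 8 x [57. 66. 78.] y [-3.3  2.   6.5]
```

View pics/s4.png

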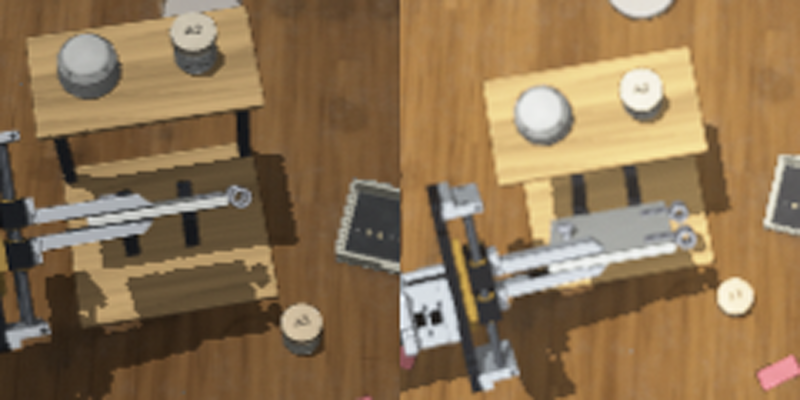

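The door is out and firmly held. The tubes are at the right end, near (237,197) in the left crop. The measured door geometry in the tool frame matches the given sizes. Next I'll refit the arm model and plan the hang.

```bash
cat > hang.py <<'E'
from kin import *
DATA+=[([-0.96609146,0.98462141,0.08126134,1.75715322,0.89702378,1.6183536,-1.70214941],[499.1,114.1,240.7],[.58862,.4762,-.25504,.60143])]
TD=np.array([80.2,0.6,111.7])   # TCP in door coordinates
def hang(ya,pin,z0,roll=0):
    """TCP pose that puts the door origin at (pin, z0), door x at heading 180+ya deg, upright"""
    ax=dooraxes(ya); T=toolR(ax,np.radians(80),-1)
    return np.array([pin[0],pin[1],z0])+TD@np.array(ax),T
PIN=np.array([658.3,-177.6])
E
timeout 500 python3 - <<'E'
from hang import *
import kin
def err(L):
    e=[]
    for q,p,t in DATA:
        a,b=fk(q,L[:10]); e+=list((a-p)/10)+list((b.inv()*R.from_quat(t)).as_rotvec()*10)
    return e+list((np.array(L[4:8]))/50)
f=least_squares(err,[361,420,400,417,0,0,0,0,-.04,1.55]); print(f.cost,f.x.round(3).tolist()); print(np.reshape(err(f.x)[:-4],(-1,6)).round(2))
kin.fk.__defaults__=(f.x,)
q=np.array(DATA[-1][0])
for ya in (-70,-60,-50,-45,-40):
    p,T=hang(ya,PIN,45); e=ik(p,T,[q]); print(ya,e[0].round(1),e[1].round(1),e[2].round(2),p.round())
E
```

```text
1.8170971475003075 [330.769, 574.777, 385.627, 381.013, 1.127, 3.037, 6.161, 2.481, -0.042, 1.542]
[[ 0.14  0.69 -0.35 -0.   -0.   -0.13]
 [ 0.3   0.61 -0.34 -0.02  0.03 -0.12]
 [-0.45  0.2   0.09  0.08  0.21 -0.12]
 [ 0.07  0.04  0.05 -0.06  0.2  -0.08]
 [-0.4  -0.63  0.51 -0.25  0.28 -0.01]
 [-0.28 -0.02 -0.18 -0.38  0.19  0.23]
 [-0.66  0.04  0.22 -0.37  0.19  0.23]]
-70 0.0 0.0 [-0.61  1.09  0.15  1.92  1.38  1.29 -1.44] [ 630. -102.  157.]
-60 0.0 0.0 [-0.6   1.08  0.12  2.14  1.62  1.29 -1.68] [ 618. -108.  157.]
-50 0.0 0.0 [-0.57  1.12  0.11  2.34  1.87  1.38 -1.93] [ 606. -117.  157.]
-45 0.0 0.0 [-0.53  1.15  0.11  2.44  2.    1.47 -2.05] [ 601. -121.  157.]
-40 2.5 5.0 [-0.19  1.22 -0.38  2.44  1.95  1.95 -1.88] [ 596. -127.  157.]
```

```bash
cat >> hang.py <<'E'
import kin
kin.fk.__defaults__=(np.array([330.769,574.777,385.627,381.013,1.127,3.037,6.161,2.481,-0.042,1.542]),)
gx,gy,gz=np.meshgrid(np.linspace(-37.5,37.5,7),np.linspace(-88.5,88.5,15),np.linspace(-141,-97,5)); BODY=np.c_[gx.ravel(),gy.ravel(),gz.ravel()]
def clear(p,T):
    """distance of gripper body grid to riser board (and posts as a far slab)"""
    w=T.apply(BODY)+p; q=np.array([torest(v) for v in w])
    b0,b1=np.array([-14,-95,250]),np.array([85,95,300])
    d=np.linalg.norm(np.maximum(np.maximum(b0-q,q-b1),0),axis=1).min()
    b0,b1=np.array([55,-95,0]),np.array([85,95,258])
    return d,np.linalg.norm(np.maximum(np.maximum(b0-q,q-b1),0),axis=1).min()
E
timeout 500 python3 - <<'E'
from hang import *
from station import r
o=r.observe(); T0=R.from_quat(o['tool_rot']); p0=o['eef_pos']; q=o['q']
def path(p0,T0,p1,T1,q,n=6):
    w=(T1*T0.inv()).as_rotvec(); out=[]
    for k in range(1,n+1):
        p=p0+(p1-p0)*k/n; T=R.from_rotvec(w*k/n)*T0; out.append([round(float(v)) for v in clear(p,T)])
    e=ik(p1,T1,[q]); print(p1.round(),e[0].round(1),e[1].round(1),e[2].round(2),out); return e[2]
for ya in (-60,-50):
    print('ya',ya); bk=dooraxes(ya)[0][:2]
    p1,T1=hang(ya,PIN+bk*100+[-20,0],120); qq=path(p0,T0,p1,T1,q)
    p2,T2=hang(ya,PIN+bk*45,68); qq=path(p1,T1,p2,T2,qq)
    p3,T3=hang(ya,PIN,68); qq=path(p2,T2,p3,T3,qq)
    p4,T4=hang(ya,PIN,45); qq=path(p3,T3,p4,T4,qq)
E
```

```text
ya -60
[548. -22. 232.] 0.0 0.0 [-0.78  0.92  0.05  2.19  1.38  1.37 -1.57] [[0, 54], [0, 56], [0, 58], [0, 61], [0, 65], [0, 67]]
[595. -69. 180.] 0.0 0.0 [-0.67  1.03  0.09  2.15  1.52  1.32 -1.64] [[0, 60], [0, 54], [0, 47], [0, 41], [0, 35], [9, 28]]
[ 618. -108.  180.] 0.0 0.0 [-0.6   1.04  0.13  2.15  1.61  1.29 -1.65] [[9, 26], [9, 24], [9, 21], [9, 20], [9, 20], [9, 20]]
[ 618. -108.  157.] 0.0 0.0 [-0.6   1.08  0.12  2.14  1.62  1.29 -1.68] [[13, 20], [17, 20], [20, 20], [24, 20], [28, 20], [32, 20]]
ya -50
[522. -40. 232.] 0.2 0.4 [-0.38  1.05 -0.61  2.44  1.49  1.91 -1.86] [[0, 62], [6, 72], [17, 83], [28, 95], [39, 107], [46, 117]]
[577. -82. 180.] 0.0 0.0 [-0.26  1.14 -0.51  2.38  1.73  1.91 -1.82] [[38, 108], [30, 100], [23, 92], [15, 84], [11, 76], [15, 69]]
[ 606. -117.  180.] 0.0 0.0 [-0.18  1.12 -0.46  2.35  1.85  1.87 -1.74] [[14, 65], [13, 62], [12, 58], [11, 55], [9, 52], [9, 51]]
[ 606. -117.  157.] 0.0 0.0 [-0.18  1.17 -0.45  2.34  1.86  1.89 -1.77] [[13, 51], [17, 51], [20, 51], [24, 51], [28, 51], [32, 51]]
```

```bash
cat >> hang.py <<'E'
def path(p0,T0,p1,T1,q,n=6):
    w=(T1*T0.inv()).as_rotvec(); out=[]
    for k in range(0,n+1):
        p=p0+(p1-p0)*k/n; T=R.from_rotvec(w*k/n)*T0; out.append([round(float(v)) for v in clear(p,T)])
    e=ik(p1,T1,[q]); print(p1.round(),e[0].round(1),e[1].round(1),e[2].round(2),out); return e[2]
E
timeout 500 python3 - <<'E'
from hang import *
from station import r
o=r.observe(); T0=R.from_quat(o['tool_rot']); p0=o['eef_pos']; q=o['q']
ya=-52; bk=dooraxes(ya)[0][:2]
pa=p0+rest(-35,10,0)-rest(0,0,0); qq=path(p0,T0,pa,T0,q,3)
p1,T1=hang(ya,PIN+bk*80+[-15,0],112); qq=path(pa,T0,p1,T1,qq)
p2,T2=hang(ya,PIN+bk*45,68); qq=path(p1,T1,p2,T2,qq)
plan(p0,T0,pa,T0,0.0,step=12.5)
plan(pa,T0,p1,T1,0.0,step=25,deg=5)
E
```

```text
[464. 117. 239.] 0.0 0.0 [-1.02  0.97  0.07  1.84  0.89  1.58 -1.79] [[13, 57], [20, 69], [27, 81], [35, 93]]
[544. -52. 224.] 0.0 0.0 [-0.74  0.96  0.03  2.39  1.6   1.37 -1.8 ] [[35, 93], [19, 87], [21, 87], [23, 88], [25, 90], [25, 93], [22, 92]]
[581. -79. 180.] 0.0 0.0 [-0.65  1.05  0.07  2.33  1.71  1.36 -1.85] [[22, 92], [17, 87], [12, 81], [7, 76], [3, 71], [7, 66], [13, 61]]
[[-0.0048, -0.0103, -0.0042, 0.0, 0.0, 0.0, 0.0], [-0.0096, -0.0207, -0.0084, 0.0, 0.0, 0.0, 0.0], [-0.0143, -0.031, -0.0126, 0.0, 0.0, 0.0, 0.0]]
[[0.0004, 0.0041, 0.0231, -0.0457, 0.0148, -0.068, 0.0], [0.0009, 0.0083, 0.0462, -0.0914, 0.0297, -0.1361, 0.0], [0.0013, 0.0124, 0.0693, -0.1371, 0.0445, -0.2041, 0.0], [0.0018, 0.0166, 0.0924, -0.1828, 0.0593, -0.2722, 0.0], [0.0022, 0.0207, 0.1155, -0.2286, 0.0742, -0.3402, 0.0]]
[[-0.0018, -0.0015, 0.0234, -0.0457, 0.0148, -0.068, 0.0], [-0.0035, -0.0029, 0.0467, -0.0914, 0.0297, -0.1361, 0.0], [-0.0053, -0.0044, 0.0701, -0.1371, 0.0445, -0.2041, 0.0]]
```

apply_moves(steps=[[[-0.005, -0.01, -0.004, 0, 0, 0, 0.0], [-0.01, -0.021, -0.008, 0, 0, 0, 0.0], [-0.014, -0.031, -0.013, 0, 0, 0, 0.0]]])

```text
time_s: 6.93
eef_pos: [461.9, 117.1, 237.7]
tool_rot: [0.588, 0.477, -0.256, 0.601]
force: [0.5, -0.4, -3.3]
grip_width: 7.9
gripper_force: 30.0
```

apply_moves(steps=[[[0, 0.004, 0.023, -0.046, 0.015, -0.068, 0.0], [0.001, 0.008, 0.046, -0.091, 0.03, -0.136, 0.0], [0.001, 0.012, 0.069, -0.137, 0.045, -0.204, 0.0], [0.002, 0.017, 0.092, -0.183, 0.059, -0.272, 0.0], [0.002, 0.021, 0.116, -0.229, 0.074, -0.34, 0.0]]])

```text
time_s: 7.35
eef_pos: [514.1, 11.8, 228.2]
tool_rot: [0.434, 0.619, -0.275, 0.594]
force: [0.4, 0.5, -2.6]
grip_width: 8.1
gripper_force: 30.0
```

apply_moves(steps=[[[-0.002, -0.001, 0.023, -0.046, 0.015, -0.068, 0.0], [-0.004, -0.003, 0.047, -0.091, 0.03, -0.136, 0.0], [-0.005, -0.004, 0.07, -0.137, 0.045, -0.204, 0.0], [-0.005, -0.004, 0.07, -0.137, 0.045, -0.204, 0.0], [-0.005, -0.004, 0.07, -0.137, 0.045, -0.204, 0.0]]])

```text
time_s: 7.77
eef_pos: [543.7, -52.9, 223.5]
tool_rot: [0.335, 0.688, -0.283, 0.577]
force: [-0.0, 1.1, -2.7]
grip_width: 8.3
gripper_force: 30.0
```

```bash
timeout 300 python3 - <<'E'
from hang import *
from station import r
o=r.observe(); T0=R.from_quat(o['tool_rot']); p0=o['eef_pos']; q=o['q']
ya=-52; bk=dooraxes(ya)[0][:2]
p1,T1=hang(ya,PIN+bk*80+[-15,0],112)
print(q.round(2),p0.round(1),p1.round(1),(T0.inv()*T1).as_rotvec().round(3),o['force'].round(1),o['grip_width'])
p2,T2=hang(ya,PIN+bk*60+[-10,0],68)
p3,T3=hang(ya,PIN+bk*25,68)
qq=path(p0,T0,p2,T2,q); qq=path(p2,T2,p3,T3,qq)
plan(p0,T0,p2,T2,0.0,step=15)
E
```

```text
[-0.78  0.94  0.1   2.35  1.54  1.31 -1.72] [543.7 -52.9 223.5] [544.2 -51.7 223.7] [-0.002  0.001  0.002] [-0.   1.1 -2.7] 8.347087927396764
[562. -67. 180.] 0.0 0.0 [-0.73  1.06  0.11  2.36  1.67  1.32 -1.89] [[23, 93], [20, 90], [18, 87], [15, 84], [13, 82], [14, 80], [18, 77]]
[593. -95. 180.] 0.0 0.0 [-0.66  1.06  0.15  2.33  1.76  1.31 -1.86] [[18, 77], [17, 73], [15, 69], [14, 65], [12, 60], [11, 56], [9, 52]]
[[0.0098, 0.0013, 0.0074, -0.0005, 0.0002, 0.0006, 0.0], [0.0196, 0.0026, 0.0148, -0.001, 0.0004, 0.0012, 0.0], [0.0295, 0.0039, 0.0223, -0.0015, 0.0005, 0.0018, 0.0], [0.0393, 0.0052, 0.0297, -0.002, 0.0007, 0.0024, 0.0]]
```

Excellent tracking. I'll move down to entry height, 60 mm out, and measure tubes against pins in both views.

apply_moves(steps=[[[0.01, 0.001, 0.007, 0, 0, 0.001, 0.0], [0.02, 0.003, 0.015, -0.001, 0, 0.001, 0.0], [0.029, 0.004, 0.022, -0.001, 0.001, 0.002, 0.0], [0.039, 0.005, 0.03, -0.002, 0.001, 0.002, 0.0], [0.039, 0.005, 0.03, -0.002, 0.001, 0.002, 0.0]]])

```text
time_s: 8.18
eef_pos: [563.2, -65.8, 177.5]
tool_rot: [0.336, 0.689, -0.28, 0.578]
force: [-0.2, -0.1, -2.4]
grip_width: 7.9
gripper_force: 30.0
```

```bash
timeout 300 python3 - <<'E'
from hang import *
from station import r,imaging
o=r.observe(); T0=R.from_quat(o['tool_rot']); p0=o['eef_pos']
print(p0.round(1),o['force'].round(1),o['moment'].round(2),o['grip_width'])
D=np.array(dooraxes(-52)); org=p0-TD@D; print('door origin est',org.round(1))
ims=[]
for n in('scene','top'):
    s=imaging.snapshot(n); np.savez(n+'5.npz',**s)
    P=cloud(s).reshape(-1,3); q=(P-org)@D.T   # door coords
    m=(q[:,0]>-15)&(q[:,0]<128)&(abs(q[:,1])<15)&(q[:,2]>-10)&(q[:,2]<140)
    k=m&(abs(q[:,2]-118)<8)&(q[:,0]<9); print(n,'tube high top pts',k.sum(),q[k].mean(0).round(1) if k.any() else '',np.percentile(q[k],[5,95],axis=0).round(1).tolist() if k.any() else '')
    k=m&(q[:,0]>15)&(q[:,0]<50)
    k2=k&(q[:,2]>122); print('top edge z vs x',k2.sum(),np.polyfit(q[k2,0],q[k2,2],1).round(3) if k2.sum()>5 else '')
    k3=k&(q[:,2]<120)&(q[:,2]>10); print('face y vs z',k3.sum(),np.polyfit(q[k3,2],q[k3,1],1).round(3) if k3.sum()>5 else '')
    c=project(s,[org+D.T@np.array([0,0,117]),np.r_[PIN,156],np.r_[PIN,81]]); print('tube top px, pins px',c.round(1).tolist())
    u,v=c[1].astype(int); im=s['image'][v-60:v+40,u-60:u+40,::-1]; ims.append(cv2.resize(im,(400,400),interpolation=cv2.INTER_CUBIC)); print('crop origin',u-60,v-60)
cv2.imwrite('pics/s5.png',np.hstack(ims))
E
```

```text
[563.2 -65.8 177.5] [-0.2 -0.1 -2.4] [1.3  1.03 0.  ] 7.933571846748443
door origin est [ 613.1 -128.6   65.8]
scene tube high top pts 19 [  2.3   0.2 114.9] [[-2.4, -6.1, 111.8], [8.3, 8.4, 118.0]]
top edge z vs x 50 [ -0.    128.559]
face y vs z 170 [1.000e-03 4.739e+00]
tube top px, pins px [[333.4, 195.3], [351.0, 185.3], [347.6, 198.8]]
crop origin 291 125
top tube high top pts 13 [  2.8   0.2 116.5] [[-1.1, -6.8, 113.1], [7.3, 7.5, 118.6]]
top edge z vs x 35 [4.60000e-02 1.28289e+02]
face y vs z 37 [2.000e-03 3.801e+00]
tube top px, pins px [[342.4, 202.1], [358.3, 188.9], [353.7, 195.0]]
crop origin 298 128
```

View pics/s5.png

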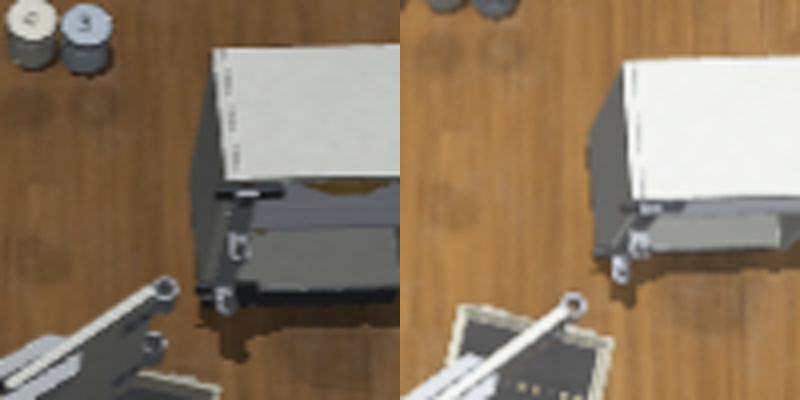

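```bash
python3 - <<'E'
from h import *
out=[]
for n,t,p in(('scene',(333,197),(350,190)),('top',(342,204),(357,192))):
    s=load(n+'5.npz'); row=[]
    for u,v in (t,p):
        im=s['image'][v-14:v+15,u-18:u+19,::-1]; im=cv2.convertScaleAbs(cv2.resize(im,(370,290),interpolation=cv2.INTER_NEAREST),alpha=1.3)
        for k in range(5,37,5): cv2.putText(im,str(u-18+k),(k*10-4,8),0,.3,(0,255,255),1)
        for k in range(4,29,5): cv2.putText(im,str(v-14+k),(0,k*10+9),0,.3,(0,255,255),1)
        row.append(im)
    out.append(np.hstack(row))
cv2.imwrite('pics/z6.png',np.vstack(out))
E
```

```text
(no output)
```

View pics/z6.png

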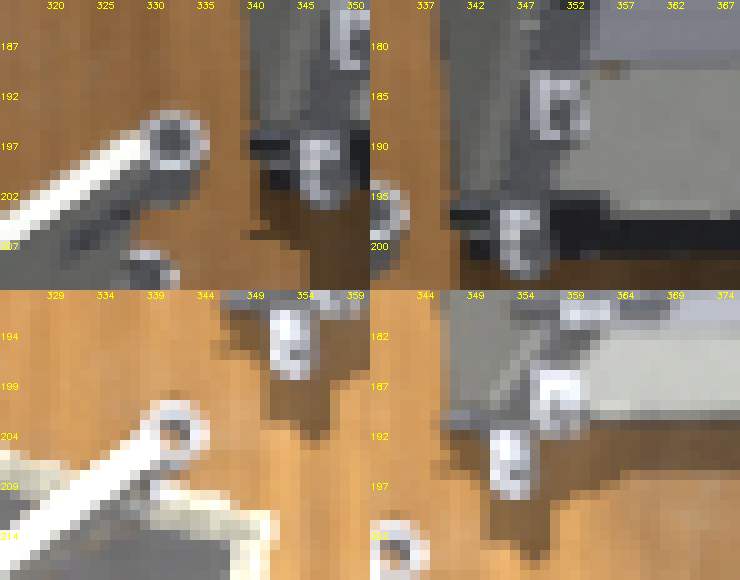

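The zoom shows the scene tube ring at (331.9,196.6) and the top-view ring at (341.0,204.0). The pin columns are u≈350.5 and 347.2 in the scene view, and 357.3 and 352.8 in the top view. I'll convert these to positions.

```bash
python3 - <<'E'
from hang import *
from scipy.optimize import brentq
S={n:load(n+'5.npz') for n in('scene','top')}
for n,uv in(('scene',(331.9,196.6)),('top',(341,204))):
    for z in (181.4,): print(n,'tube',onplane(S[n],[uv],z).round(1))
# triangulate
c1,d1=rays(S['scene'],[(331.9,196.6)]);c2,d2=rays(S['top'],[(341,204)])
A=np.c_[d1[0],-d2[0]]; t=np.linalg.lstsq(A,c2-c1,rcond=None)[0]; print('tri',(c1+d1[0]*t[0]).round(1),(c2+d2[0]*t[1]).round(1))
for x in (655,658.3,662):
  for n,u,h in (('scene',350.5,146),('scene',347.2,71),('top',357.3,146),('top',352.8,71)):
    y=brentq(lambda y:project(S[n],[[x,y,h]])[0,0]-u,-260,-100); print(x,n,h,round(y,1))
for n in S: print(n,[project(S[n],[[658.3,-177.6,h]])[0].round(1).tolist() for h in (65,81,140,156)])
E
```

```text
scene tube [[ 610.  -125.   181.4]]
top tube [[ 607.8 -124.9  181.4]]
tri [ 606.4 -124.3  188. ] [ 606.4 -124.   187.9]
655 scene 146 -177.4
655 scene 71 -177.6
655 top 146 -176.5
655 top 71 -176.5
658.3 scene 146 -177.5
658.3 scene 71 -177.7
658.3 top 146 -176.6
658.3 top 71 -176.5
662 scene 146 -177.6
662 scene 71 -177.8
662 top 146 -176.6
662 top 71 -176.5
scene [[346.9, 201.5], [347.6, 198.8], [350.3, 188.2], [351.0, 185.3]]
top [[352.8, 196.3], [353.7, 195.0], [357.3, 190.3], [358.3, 188.9]]
```

```bash
python3 - <<'E'
from hang import *
from station import r
o=r.observe(); T0=R.from_quat(o['tool_rot']); p0=o['eef_pos']
_,T1=hang(-52,PIN,68)
print((T0.inv()*T1).as_rotvec().round(4))
print('clear',clear(p0+[50,-52,5],T0))
plan(p0,T0,p0+[50,-52,5],T1,0.0,step=15)
M=T0.as_matrix()
print('tool comps of world x,y,z',(T0.inv().apply(np.eye(3))).round(3))
E
```

```text
[ 0.0023 -0.0005 -0.0009]
clear (np.float64(3.9615677020661906), np.float64(43.7578920153439))
[[-0.0035, 0.0014, 0.014, 0.0005, -0.0001, -0.0002, 0.0], [-0.007, 0.0029, 0.0279, 0.0009, -0.0002, -0.0004, 0.0], [-0.0104, 0.0043, 0.0419, 0.0014, -0.0003, -0.0006, 0.0], [-0.0139, 0.0058, 0.0558, 0.0018, -0.0004, -0.0007, 0.0], [-0.0174, 0.0072, 0.0698, 0.0023, -0.0005, -0.0009, 0.0]]
tool comps of world x,y,z [[-0.106  0.787  0.608]
 [ 0.138  0.617 -0.775]
 [-0.985  0.001 -0.174]]
```

apply_moves(steps=[[[-0.003, 0.001, 0.012, 0.001, 0, 0, 0.0], [-0.006, 0.003, 0.024, 0.001, 0, 0, 0.0], [-0.009, 0.004, 0.036, 0.002, 0, 0, 0.0], [-0.011, 0.005, 0.048, 0.002, 0, 0, 0.0], [-0.013, 0.006, 0.06, 0.002, 0, -0.001, 0.0]]])

```text
time_s: 8.7
eef_pos: [605.6, -110.7, 182.9]
tool_rot: [0.336, 0.689, -0.281, 0.578]
force: [-0.3, 0.9, -2.7]
grip_width: 8.1
gripper_force: 30.0
```

apply_moves(steps=[[[-0.001, 0.001, 0.004, 0, 0, 0, 0.0], [-0.002, 0.001, 0.007, 0, 0, 0, 0.0], [-0.002, 0.001, 0.01, 0, 0, 0, 0.0], [-0.002, 0.001, 0.01, 0, 0, 0, 0.0]]])

```text
time_s: 9.03
eef_pos: [612.3, -118.4, 182.6]
tool_rot: [0.336, 0.689, -0.282, 0.578]
force: [0.3, -0.2, -3.1]
grip_width: 7.8
gripper_force: 30.0
```

```bash
python3 - <<'E'
from hang import *
from station import r,imaging
o=r.observe(); T0=R.from_quat(o['tool_rot']); p=o['eef_pos']
print(p.round(1),(p-[563.2,-65.8,177.5]).round(1),o['force'].round(1),o['moment'].round(2),(T0.inv()*hang(-52,PIN,68)[1]).as_rotvec().round(4),clear(p,T0))
print((T0.inv().apply(np.eye(3))).round(3))
tube=p+np.array([609,-125,0])-[563.2,-65.8,0]; print('tube axis (camera)',tube[:2].round(1))
D=np.array(dooraxes(-52)); org=np.r_[tube[:2],p[2]-113]
for n in('scene','top'):
    s=imaging.snapshot(n); np.savez(n+'6.npz',**s); q=(cloud(s).reshape(-1,3)-org)@D.T
    k=(abs(q[:,2]-117)<7)&(q[:,0]<9.5)&(q[:,0]>-14)&(abs(q[:,1])<14); print(n,k.sum(),np.percentile(q[k],[5,50,95],axis=0).round(1).tolist())
    k=(q[:,0]>15)&(q[:,0]<50)&(abs(q[:,1])<10)&(q[:,2]>122); print('top edge',np.median(q[k,2]).round(1),k.sum())
E
```

```text
[ 612.3 -118.4  182.6] [ 49.1 -52.6   5.1] [ 0.3 -0.2 -3.1] [1.24 1.04 0.06] [-0.0001 -0.0006 -0.0006] (np.float64(5.878120513649833), np.float64(44.150743277355794))
[[-0.107  0.788  0.606]
 [ 0.138  0.616 -0.776]
 [-0.985  0.001 -0.174]]
tube axis (camera) [ 658.1 -177.6]
scene 34 [[-11.5, -12.0, 111.2], [-3.2, 0.2, 116.8], [6.7, 7.9, 123.4]]
top edge 129.4 52
top 24 [[-13.2, -13.0, 111.8], [-1.3, -3.3, 117.1], [7.6, 5.6, 120.2]]
top edge 130.6 41
```

apply_moves(steps=[[[0.002, 0, 0, 0, 0, 0, 0.0], [0.004, 0, 0.001, 0, 0, 0, 0.0], [0.006, 0, 0.001, 0, 0, 0, 0.0], [0.006, 0, 0.001, 0, 0, 0, 0.0]]])

```text
time_s: 9.47
eef_pos: [612.3, -118.3, 175.7]
tool_rot: [0.336, 0.689, -0.282, 0.577]
force: [0.7, -0.1, -2.1]
grip_width: 7.6
gripper_force: 30.0
```

apply_moves(steps=[[[0.001, 0, 0, 0, 0, 0, 0.0], [0.002, 0, 0, 0, 0, 0, 0.0], [0.003, 0, 0, 0, 0, 0, 0.0], [0.004, 0, 0.001, 0, 0, 0, 0.0], [0.004, 0, 0.001, 0, 0, 0, 0.0]]])

```text
time_s: 9.88
eef_pos: [612.6, -118.9, 172.3]
tool_rot: [0.336, 0.688, -0.282, 0.578]
force: [0.0, 0.7, -2.4]
grip_width: 8.0
gripper_force: 30.0
```

apply_moves(steps=[[[0.001, 0, 0, 0, 0, 0, 0.0], [0.002, 0, 0, 0, 0, 0, 0.0], [0.002, 0, 0, 0, 0, 0, 0.0]]])

```text
time_s: 10.13
eef_pos: [612.6, -118.9, 171.1]
tool_rot: [0.336, 0.688, -0.282, 0.578]
force: [1.7, -0.5, 0.2]
grip_width: 7.9
gripper_force: 30.0
```

apply_moves(steps=[[[0.001, 0, 0, 0, 0, 0, 0.0], [0.002, 0, 0, 0, 0, 0, 0.0], [0.002, 0, 0, 0, 0, 0, 0.0]]])

```text
time_s: 10.38
eef_pos: [612.7, -118.7, 169.4]
tool_rot: [0.336, 0.688, -0.282, 0.579]
force: [4.0, -2.0, 0.5]
grip_width: 7.7
gripper_force: 30.0
```

```bash
python3 - <<'E'
from station import r
o=r.observe(); print(o['eef_pos'].round(2),o['force'].round(2),o['moment'].round(3),o['tool_rot'].round(4))
E
```

```text
[ 612.7  -118.73  169.36] [ 4.   -2.01  0.53] [ 0.204 -0.039  0.57 ] [ 0.336   0.6876 -0.2819  0.5787]
```

The force is mostly lateral, (4,−2) N, so the pins are in the bores and rubbing on the cone. I'll yield about 1.6 mm toward the force and keep lowering.

apply_moves(steps=[[[0, 0.001, 0.001, 0, 0, 0, 0.0], [0, 0.001, 0.002, 0, 0, 0, 0.0], [0, 0.001, 0.002, 0, 0, 0, 0.0]]])

```text
time_s: 10.63
eef_pos: [613.7, -119.1, 166.9]
tool_rot: [0.336, 0.689, -0.282, 0.577]
force: [2.3, -1.2, -3.0]
grip_width: 7.8
gripper_force: 30.0
```

apply_moves(steps=[[[0.001, 0, 0, 0, 0, 0, 0.0], [0.002, 0, 0, 0, 0, 0, 0.0], [0.003, 0, 0.001, 0, 0, 0, 0.0], [0.003, 0, 0.001, 0, 0, 0, 0.0]]])

```text
time_s: 10.97
eef_pos: [614.1, -119.2, 163.7]
tool_rot: [0.336, 0.689, -0.281, 0.577]
force: [0.6, -0.1, -2.6]
grip_width: 7.9
gripper_force: 30.0
```

```bash
python3 - <<'E'
from station import r
o=r.observe(); print(o['eef_pos'].round(2),o['force'].round(2),o['moment'].round(3),o['tool_rot'].round(4))
E
```

```text
[ 614.14 -119.23  163.73] [ 0.58 -0.13 -2.6 ] [ 1.232  1.016 -0.002] [ 0.3361  0.6893 -0.2815  0.5768]
```

apply_moves(steps=[[[0.001, 0, 0, 0, 0, 0, 0.0], [0.002, 0, 0, 0, 0, 0, 0.0], [0.003, 0, 0.001, 0, 0, 0, 0.0], [0.004, 0, 0.001, 0, 0, 0, 0.0], [0.004, 0, 0.001, 0, 0, 0, 0.0]]])

```text
time_s: 11.38
eef_pos: [614.5, -119.8, 160.4]
tool_rot: [0.336, 0.689, -0.282, 0.577]
force: [-0.6, 1.1, -2.8]
grip_width: 7.9
gripper_force: 30.0
```

apply_moves(steps=[[[0.001, 0, 0, 0, 0, 0, 0.0], [0.002, 0, 0, 0, 0, 0, 0.0], [0.002, 0, 0, 0, 0, 0, 0.0]]])

```text
time_s: 11.63
eef_pos: [614.3, -119.4, 158.5]
tool_rot: [0.336, 0.689, -0.282, 0.577]
force: [-0.1, 0.2, -2.9]
grip_width: 8.1
gripper_force: 30.0
```

```bash
python3 - <<'E'
from station import r
o=r.observe(); print(o['eef_pos'].round(2),o['force'].round(2),o['moment'].round(3),o['tool_rot'].round(4))
E
```

```text
[ 614.3  -119.45  158.51] [-0.14  0.22 -2.86] [1.283 1.003 0.035] [ 0.3361  0.6886 -0.2816  0.5775]
```

apply_moves(steps=[[[0.001, 0, 0, 0, 0, 0, 0.0], [0.001, 0, 0, 0, 0, 0, 0.0], [0.001, 0, 0, 0, 0, 0, 0.0]]])

```text
time_s: 11.88
eef_pos: [614.2, -119.5, 157.9]
tool_rot: [0.336, 0.688, -0.282, 0.578]
force: [0.4, 0.5, -3.2]
grip_width: 7.7
gripper_force: 30.0
```

apply_moves(steps=[[[0.001, 0, 0, 0, 0, 0, 0.0], [0.001, 0, 0, 0, 0, 0, 0.0], [0.001, 0, 0, 0, 0, 0, 0.0]]])

```text
time_s: 12.13
eef_pos: [614.2, -119.5, 157.6]
tool_rot: [0.336, 0.688, -0.282, 0.578]
force: [-0.9, 0.4, 0.1]
grip_width: 7.8
gripper_force: 30.0
```

```bash
python3 - <<'E'
from station import r
o=r.observe(); print(o['eef_pos'].round(2),o['force'].round(2),o['moment'].round(3),o['tool_rot'].round(4))
E
```

```text
[ 614.2  -119.45  157.64] [-0.87  0.39  0.14] [0.45  0.436 0.046] [ 0.3359  0.6879 -0.282   0.5783]
```

apply_moves(steps=[[[0.001, 0, 0, 0, 0, 0, 0.0], [0.001, 0, 0, 0, 0, 0, 0.0], [0.001, 0, 0, 0, 0, 0, 0.0]]])

```text
time_s: 12.38
eef_pos: [614.2, -119.4, 157.3]
tool_rot: [0.336, 0.687, -0.282, 0.579]
force: [-2.6, 2.4, 5.7]
grip_width: 8.0
gripper_force: 30.0
```

```bash
timeout 300 python3 - <<'E'
from hang import *
from station import r,imaging
o=r.observe(); T0=R.from_quat(o['tool_rot']); print(o['eef_pos'].round(2),o['force'].round(2),o['moment'].round(3),o['q'].round(2))
p=o['eef_pos']; D=np.array(dooraxes(-52)); org=np.r_[659.5,-178,45]
for n in('scene','top'):
    s=imaging.snapshot(n); np.savez(n+'7.npz',**s); q=(cloud(s).reshape(-1,3)-org)@D.T
    k=(q[:,0]>15)&(q[:,0]<60)&(abs(q[:,1])<10)&(q[:,2]>122)&(q[:,2]<140); print(n,'top edge z',np.median(q[k,2]).round(1)+45,k.sum(),np.polyfit(q[k,0],q[k,2],1).round(3))
E
```

```text
[ 614.19 -119.43  157.34] [-2.62  2.36  5.69] [-0.478 -0.335  0.041] [-0.6   1.1   0.17  2.25  1.78  1.29 -1.8 ]
scene top edge z 174.8 62 [-1.00000e-03  1.29161e+02]
top top edge z 175.6 47 [1.00000e-03 1.30097e+02]
```

The door is home: the shoulders carry it and its top edge measures 175 mm, as it should. Releasing, then I'll back out along the fingers.

apply_moves(steps=[[[0, 0, 0, 0, 0, 0, 0.012], [0, 0, 0, 0, 0, 0, 0.02], [0, 0, 0, 0, 0, 0, 0.03], [0, 0, 0, 0, 0, 0, 0.04], [0, 0, 0, 0, 0, 0, 0.04]]])

```text
time_s: 12.9
eef_pos: [613.9, -119.2, 155.4]
tool_rot: [0.336, 0.689, -0.282, 0.577]
force: [-0.2, 0.3, 0.1]
grip_width: 35.0
gripper_force: 0.0
```

```bash
timeout 400 python3 - <<'E'
from hang import *
from station import r,imaging
o=r.observe(); T0=R.from_quat(o['tool_rot']); p=o['eef_pos']; print(p.round(2),o['force'].round(2),o['grip_width'])
pb=p-T0.apply([0,0,95]); q=path(p,T0,pb,T0,o['q'])
Td=toolR(dooraxes(-45),np.radians(15),-1); pc=np.array([545,-80,250.]); q=path(pb,T0,pc,Td,q,8)
T2=toolR(dooraxes(-52),0,-1); pd=np.r_[np.array([659.5,-178])+dooraxes(-52)[0][:2]*85,215]; q=path(pc,Td,pd,T2,q)
pe=pd-[0,0,62]; q=path(pd,T2,pe,T2,q)
for ya in (-35,-15,0):
    Tf=toolR(dooraxes(ya),0,-1); pf=np.r_[np.array([659.5,-178])+dooraxes(ya)[0][:2]*85,153]; q=path(pe,T2,pf,Tf,q)
plan(p,T0,pb,T0,.05,step=19); plan(pb,T0,pc,Td,.05,step=25,deg=6.5)
E
```

```text
[ 613.93 -119.16  155.4 ] [-0.16  0.32  0.07] 34.951896096034645
[556. -45. 172.] 0.0 0.0 [-0.77  1.07  0.09  2.33  1.62  1.32 -1.87] [[33, 43], [30, 44], [27, 50], [26, 57], [26, 64], [26, 71], [26, 78]]
[545. -80. 250.] 0.0 0.0 [ 0.43  0.39 -0.63  1.95  0.62  0.8   0.22] [[26, 78], [9, 77], [7, 77], [5, 79], [4, 84], [9, 90], [17, 97], [29, 106], [42, 116]]
[ 607. -111.  215.] 0.0 0.0 [ 0.52  0.63 -0.66  1.62  0.44  1.04  0.41] [[42, 116], [34, 107], [31, 99], [35, 91], [43, 85], [52, 82], [63, 84]]
[ 607. -111.  153.] 0.0 0.0 [ 0.5   0.7  -0.62  1.69  0.49  0.92  0.36] [[63, 84], [61, 77], [61, 72], [61, 68], [61, 65], [61, 64], [61, 64]]
[ 590. -129.  153.] 0.0 0.0 [ 0.59  0.7  -0.71  1.72  0.55  0.93  0.62] [[61, 64], [61, 66], [60, 69], [60, 72], [60, 77], [60, 82], [61, 87]]
[ 577. -156.  153.] 0.0 0.0 [ 0.69  0.73 -0.81  1.74  0.63  0.95  0.95] [[61, 64], [61, 70], [62, 79], [64, 91], [68, 103], [77, 112], [88, 119]]
[ 574. -178.  153.] 0.0 0.0 [ 0.76  0.76 -0.88  1.73  0.69  0.99  1.2 ] [[61, 64], [63, 73], [66, 88], [72, 105], [85, 117], [101, 125], [113, 135]]
[[-0.0, -0.0
[... 210 characters left out ...]
0.0, -0.0, -0.0158, 0.0, 0.0, 0.0, 0.05]]
[[-0.0073, -0.0027, 0.0006, -0.0087, 0.1029, -0.008, 0.05], [-0.0146, -0.0055, 0.0011, -0.0173, 0.2058, -0.0159, 0.05], [-0.0219, -0.0082, 0.0017, -0.026, 0.3087, -0.0239, 0.05], [-0.0292, -0.011, 0.0023, -0.0347, 0.4115, -0.0319, 0.05], [-0.0365, -0.0137, 0.0029, -0.0433, 0.5144, -0.0399, 0.05]]
[[-0.0065, -0.003, -0.0032, -0.0087, 0.1029, -0.008, 0.05], [-0.013, -0.0059, -0.0064, -0.0173, 0.2058, -0.0159, 0.05], [-0.0195, -0.0089, -0.0096, -0.026, 0.3087, -0.0239, 0.05], [-0.026, -0.0119, -0.0127, -0.0347, 0.4115, -0.0319, 0.05], [-0.0325, -0.0149, -0.0159, -0.0433, 0.5144, -0.0399, 0.05]]
[[-0.0039, -0.003, -0.0061, -0.0087, 0.1029, -0.008, 0.05]]
```

```bash
timeout 400 python3 - <<'E'
from hang import *
from station import r
o=r.observe(); T0=R.from_quat(o['tool_rot']); p=o['eef_pos']
pb=p-T0.apply([0,0,100]); q=path(p,T0,pb,T0,o['q'])
pm=pb+[-8,-35,5]; Tm=toolR(dooraxes(-48),np.radians(65),-1); q=path(pb,T0,pm,Tm,q)
Td=toolR(dooraxes(-45),np.radians(15),-1); pc=np.array([540,-110,245.]); q=path(pm,Tm,pc,Td,q,8)
plan(p,T0,pb,T0,.05,step=22); plan(pb,T0,pm,Tm,.05,step=15,deg=6); plan(pm,Tm,pc,Td,.05,step=25,deg=5.7)
E
```

```text
[553. -42. 173.] 0.0 0.0 [-0.78  1.07  0.09  2.33  1.6   1.32 -1.86] [[33, 43], [30, 45], [27, 51], [26, 58], [26, 65], [26, 73], [26, 80]]
[545. -77. 178.] 1.1 2.3 [-0.    1.08 -0.97  2.44  1.65  1.95 -1.6 ] [[26, 80], [23, 83], [22, 85], [21, 88], [22, 90], [24, 92], [26, 95]]
[ 540. -110.  245.] 0.0 0.0 [ 0.81  0.59 -1.22  1.97  0.95  1.04 -0.07] [[26, 95], [23, 93], [21, 93], [23, 96], [27, 100], [31, 105], [35, 111], [42, 119], [51, 127]]
[[-0.0, 0.0, -0.02, 0.0, 0.0, 0.0, 0.05], [0.0, -0.0, -0.04, 0.0, 0.0, 0.0, 0.05], [-0.0, 0.0, -0.06, 0.0, 0.0, 0.0, 0.05], [0.0, -0.0, -0.08, 0.0, 0.0, 0.0, 0.05], [-0.0, -0.0, -0.1, 0.0, 0.0, 0.0, 0.05]]
[[-0.003, -0.0093, 0.0071, -0.0224, 0.0868, -0.0071, 0.05], [-0.0059, -0.0186, 0.0143, -0.0448, 0.1736, -0.0143, 0.05], [-0.0089, -0.0278, 0.0214, -0.0672, 0.2605, -0.0214, 0.05]]
[[-0.0078, -0.0029, -0.001, -0.0039, 0.0969, -0.0046, 0.05], [-0.0155, -0.0059, -0.002, -0.0077, 0.1939, -0.0092, 0.05], [-0.0233, -0.0088, -0.003, -0.0116, 0.2908, -0.0138, 0.05], [-0.031, -0.0117, -0.004, -0.0154, 0.3878, -0.0184, 0.05], [-0.0388, -0.0146, -0.005, -0.0193, 0.4847, -0.023, 0.05]]
[[-0.0063, -0.003, -0.0045, -0.0039, 0.0969, -0.0046, 0.05], [-0.0126, -0.0061, -0.0091, -0.0077, 0.1939, -0.0092, 0.05], [-0.0189, -0.0091, -0.0136, -0.0116, 0.2908, -0.0138, 0.05], [-0.0253, -0.0122, -0.0182, -0.0154, 0.3878, -0.0184, 0.05]]
```

apply_moves(steps=[[[0, 0, -0.02, 0, 0, 0, 0.04], [0, 0, -0.04, 0, 0, 0, 0.04], [0, 0, -0.06, 0, 0, 0, 0.04], [0, 0, -0.08, 0, 0, 0, 0.04], [0, 0, -0.1, 0, 0, 0, 0.04]]])

```text
time_s: 13.32
eef_pos: [552.7, -41.0, 173.1]
tool_rot: [0.336, 0.689, -0.282, 0.577]
force: [-0.3, -0.1, 0.3]
grip_width: 40.0
gripper_force: 0.0
```

apply_moves(steps=[[[0, -0.005, 0.005, -0.01, 0.087, 0, 0.04], [0, -0.01, 0.01, -0.02, 0.174, 0, 0.04], [0, -0.015, 0.015, -0.03, 0.26, 0, 0.04], [0, -0.015, 0.015, -0.03, 0.26, 0, 0.04]]])

```text
time_s: 13.65
eef_pos: [549.8, -66.3, 174.2]
tool_rot: [0.364, 0.76, -0.226, 0.489]
force: [-0.1, -1.1, 1.3]
grip_width: 40.2
gripper_force: 0.0
```

```bash
timeout 400 python3 - <<'E'
from hang import *
from station import r,imaging
o=r.observe(); T0=R.from_quat(o['tool_rot']); p=o['eef_pos']; print(p.round(1),o['q'].round(2),o['force'].round(1),T0.as_matrix()[:,2].round(2))
Td=toolR(dooraxes(-45),np.radians(15),-1); pc=np.array([540,-110,245.]); q=path(p,T0,pc,Td,o['q'],8)
plan(p,T0,pc,Td,.05,step=20,deg=5)
s=imaging.snapshot('top'); np.savez('top8.npz',**s); q=cloud(s).reshape(-1,3)
k=(abs(q[:,2]-174)<6)&(q[:,0]>500)&(q[:,0]<675)&(q[:,1]<-60)&(q[:,1]>-200); w=q[k]; d=w[:,:2]-[659.5,-178]; k=np.linalg.norm(d,axis=1)>20
print('door heading',k.sum(),np.degrees(np.median(np.arctan2(d[k,1],d[k,0]))).round(1),'len',np.linalg.norm(d,axis=1).max().round(),'z',np.median(w[k,2]).round(1))
E
```

```text
[549.8 -66.3 174.2] [-0.63  0.83  0.04  2.39  1.7   1.12 -1.67] [-0.1 -1.1  1.3] [ 0.58 -0.7  -0.42]
[ 540. -110.  245.] 0.0 0.0 [ 0.51  0.39 -0.66  1.97  0.64  0.78  0.26] [[15, 84], [14, 84], [13, 85], [16, 89], [20, 94], [26, 100], [32, 108], [40, 117], [51, 127]]
[[-0.0069, -0.0031, -0.0004, -0.0051, 0.0795, -0.0079, 0.05], [-0.0139, -0.0063, -0.0009, -0.0103, 0.1591, -0.0158, 0.05], [-0.0208, -0.0094, -0.0013, -0.0154, 0.2386, -0.0237, 0.05], [-0.0277, -0.0125, -0.0018, -0.0205, 0.3181, -0.0315, 0.05], [-0.0347, -0.0156, -0.0022, -0.0256, 0.3977, -0.0394, 0.05]]
[[-0.0061, -0.0033, -0.0032, -0.0051, 0.0795, -0.0079, 0.05], [-0.0122, -0.0067, -0.0063, -0.0103, 0.1591, -0.0158, 0.05], [-0.0182, -0.01, -0.0095, -0.0154, 0.2386, -0.0237, 0.05], [-0.0243, -0.0134, -0.0126, -0.0205, 0.3181, -0.0315, 0.05], [-0.0304, -0.0167, -0.0158, -0.0256, 0.3977, -0.0394, 0.05]]
[[-0.0042, -0.0034, -0.0053, -0.0051, 0.0795, -0.0079, 0.05]]
door heading 107 126.8 len 191.0 z 172.1
```

apply_moves(steps=[[[-0.007, -0.003, 0, -0.005, 0.08, -0.008, 0.04], [-0.014, -0.006, -0.001, -0.01, 0.159, -0.016, 0.04], [-0.021, -0.009, -0.001, -0.015, 0.239, -0.024, 0.04], [-0.028, -0.012, -0.002, -0.021, 0.318, -0.032, 0.04], [-0.035, -0.016, -0.002, -0.026, 0.398, -0.039, 0.04]]])

```text
time_s: 14.12
eef_pos: [546.7, -81.2, 202.2]
tool_rot: [0.377, 0.854, -0.149, 0.328]
force: [-0.7, 0.7, -0.9]
grip_width: 40.2
gripper_force: 0.0
```

apply_moves(steps=[[[-0.006, -0.003, -0.003, -0.005, 0.08, -0.008, 0.04], [-0.012, -0.007, -0.006, -0.01, 0.159, -0.016, 0.04], [-0.018, -0.01, -0.009, -0.015, 0.239, -0.024, 0.04], [-0.024, -0.013, -0.013, -0.021, 0.318, -0.032, 0.04], [-0.03, -0.017, -0.016, -0.026, 0.398, -0.039, 0.04]]])

```text
time_s: 14.53
eef_pos: [540.0, -101.1, 224.0]
tool_rot: [0.383, 0.895, -0.103, 0.203]
force: [0.6, -0.3, 0.2]
grip_width: 40.4
gripper_force: 0.0
```

```bash
timeout 400 python3 - <<'E'
from hang import *
from station import r
o=r.observe(); T0=R.from_quat(o['tool_rot']); p=o['eef_pos']; print(p.round(1),o['q'].round(2),o['force'].round(1),T0.as_matrix()[:,2].round(2))
H=np.array([659.5,-178]); Td=toolR(dooraxes(-53),0,-1); dx=dooraxes(-53)[0][:2]
pd=np.r_[H+dx*88,212]; q=path(p,T0,pd,Td,o['q'],8)
plan(p,T0,pd,Td,.05,step=20,deg=5)
E
```

```text
[ 540.  -101.1  224. ] [-0.06  0.36 -0.09  2.11  0.83  0.58 -0.06] [ 0.6 -0.3  0.2] [ 0.28 -0.34 -0.9 ]
[ 607. -108.  212.] 0.0 0.0 [ 0.36  0.58 -0.38  1.62  0.25  0.98  0.56] [[32, 106], [26, 100], [20, 94], [20, 88], [27, 82], [35, 78], [43, 76], [51, 77], [60, 80]]
[[-0.0067, 0.0074, 0.0053, -0.0004, 0.0765, 0.0189, 0.05], [-0.0135, 0.0147, 0.0107, -0.0009, 0.1531, 0.0379, 0.05], [-0.0202, 0.0221, 0.016, -0.0013, 0.2296, 0.0568, 0.05], [-0.027, 0.0295, 0.0213, -0.0018, 0.3062, 0.0758, 0.05], [-0.0337, 0.0369, 0.0266, -0.0022, 0.3827, 0.0947, 0.05]]
[[-0.0075, 0.008, 0.0026, -0.0004, 0.0765, 0.0189, 0.05]]
```

apply_moves(steps=[[[-0.007, 0.007, 0.005, 0, 0.077, 0.019, 0.04], [-0.013, 0.015, 0.011, -0.001, 0.153, 0.038, 0.04], [-0.02, 0.022, 0.016, -0.001, 0.23, 0.057, 0.04], [-0.027, 0.03, 0.021, -0.002, 0.306, 0.076, 0.04], [-0.034, 0.037, 0.027, -0.002, 0.383, 0.095, 0.04]]])

```text
time_s: 14.95
eef_pos: [596.8, -106.4, 214.2]
tool_rot: [0.438, 0.898, -0.015, 0.033]
force: [-0.1, -0.4, -0.4]
grip_width: 40.0
gripper_force: 0.0
```

apply_moves(steps=[[[-0.008, 0.008, 0.003, 0, 0.077, 0.019, 0.04], [-0.008, 0.008, 0.003, 0, 0.077, 0.019, 0.04], [-0.008, 0.008, 0.003, 0, 0.077, 0.019, 0.04]]])

```text
time_s: 15.2
eef_pos: [607.5, -110.1, 210.1]
tool_rot: [0.448, 0.894, -0.0, -0.0]
force: [-0.8, 0.2, -0.6]
grip_width: 40.2
gripper_force: 0.0
```

```bash
timeout 400 python3 - <<'E'
from hang import *
from station import r,imaging
o=r.observe(); T0=R.from_quat(o['tool_rot']); p=o['eef_pos']; print(p.round(1),o['q'].round(2),o['force'].round(1),T0.as_matrix()[:,2].round(2))
H=np.array([659.5,-178]); Td=toolR(dooraxes(-53),0,-1); dx=dooraxes(-53)[0][:2]
pd=np.r_[H+dx*88,212]
print((T0.inv()*Td).as_rotvec().round(3), T0.inv().apply(pd-p).round(1))
for n in('scene','top'):
    s=imaging.snapshot(n); q=T0.inv().apply(cloud(s).reshape(-1,3)-p)
    k=(abs(q[:,0])<70)&(abs(q[:,1])<18)&(q[:,2]>25)&(q[:,2]<48); print(n,k.sum(),np.percentile(q[k],[5,50,95],axis=0).round(1).tolist() if k.any() else '', np.polyfit(q[k,0],q[k,1],1).round(3) if k.sum()>5 else '')
E
```

```text
[ 607.5 -110.1  210.1] [ 0.35  0.59 -0.35  1.6   0.23  0.99  0.57] [-0.8  0.2 -0.6] [-0. -0. -1.]
[-0.001 -0.    -0.004] [ 2.5  0.7 -1.9]
scene 57 [[4.3, -5.4, 35.8], [22.2, -1.9, 40.9], [38.0, 3.3, 45.8]] [-0.05 -0.42]
top 58 [[-7.3, -3.1, 36.4], [17.5, 0.6, 40.2], [40.4, 4.2, 44.6]] [-0.008  0.609]
```

apply_moves(steps=[[[0, 0, 0.014, 0, 0, 0, 0.04], [0, 0, 0.028, 0, 0, 0, 0.04], [0, 0, 0.042, 0, 0, 0, 0.04], [0, 0, 0.056, 0, 0, 0, 0.04], [0, 0, 0.056, 0, 0, 0, 0.018]]])

```text
time_s: 15.72
eef_pos: [604.8, -107.9, 154.8]
tool_rot: [0.445, 0.895, -0.001, -0.0]
force: [-0.4, -0.8, -0.5]
grip_width: 36.3
gripper_force: 0.0
```

apply_moves(steps=[[[0, 0, 0, 0, 0, 0, 0.018], [0, 0, 0, 0, 0, 0, 0.018], [0, 0, 0, 0, 0, 0, 0.018]]])

```text
time_s: 15.97
eef_pos: [608.2, -109.5, 158.3]
tool_rot: [0.446, 0.895, 0.0, 0.003]
force: [-0.3, 0.7, -0.1]
grip_width: 19.0
gripper_force: 0.0
```

```bash
timeout 400 python3 - <<'E'
from hang import *
from station import r
o=r.observe(); T0=R.from_quat(o['tool_rot']); p=o['eef_pos']; print(p.round(1),o['force'].round(1),o['grip_width'])
H=np.array([659.5,-178]); rad=np.linalg.norm(p[:2]-H); ang=np.degrees(np.arctan2(*(p[:2]-H)[::-1])); print(rad,ang)
tot=182-ang; n=15
def pose(k):
    a=tot*k/n; Rz=R.from_euler('z',a,degrees=True); d=Rz.apply(np.r_[p[:2]-H,0])[:2]; return np.r_[H+d,p[2]],Rz*T0
for b in range(0,n,5):
    pb,Tb=pose(b)
    print([[*(float(round(v,4)) for v in Tb.inv().apply(pose(k)[0]-pb)/1000),*(float(round(v,3)) for v in (Tb.inv()*pose(k)[1]).as_rotvec())] for k in range(b+1,b+6)])
E
```

```text
[ 608.2 -109.5  158.3] [-0.3  0.7 -0.1] 18.972153391997107
85.54506836792135 126.82496386388618
[[-0.0002, -0.0055, -0.0, -0.0, 0.0, -0.064], [-0.0007, -0.011, -0.0, -0.001, 0.0, -0.128], [-0.0015, -0.0164, -0.0, -0.001, 0.001, -0.193], [-0.0028, -0.0217, -0.0, -0.001, 0.001, -0.257], [-0.0043, -0.027, -0.0001, -0.002, 0.001, -0.321]]
[[-0.0002, -0.0055, -0.0, -0.0, 0.0, -0.064], [-0.0007, -0.011, -0.0, -0.001, 0.0, -0.128], [-0.0015, -0.0164, -0.0, -0.001, 0.001, -0.193], [-0.0028, -0.0217, -0.0, -0.001, 0.001, -0.257], [-0.0043, -0.027, -0.0001, -0.002, 0.001, -0.321]]
[[-0.0002, -0.0055, -0.0, -0.0, 0.0, -0.064], [-0.0007, -0.011, -0.0, -0.001, 0.0, -0.128], [-0.0015, -0.0164, -0.0, -0.001, 0.001, -0.193], [-0.0028, -0.0217, -0.0, -0.001, 0.001, -0.257], [-0.0043, -0.027, -0.0001, -0.002, 0.001, -0.321]]
```

apply_moves(steps=[[[0, -0.005, 0, 0, 0, -0.064, 0.018], [-0.001, -0.011, 0, 0, 0, -0.128, 0.018], [-0.002, -0.016, 0, 0, 0, -0.193, 0.018], [-0.003, -0.022, 0, 0, 0, -0.257, 0.018], [-0.004, -0.027, 0, 0, 0, -0.321, 0.018]]])

```text
time_s: 16.38
eef_pos: [588.8, -129.8, 158.1]
tool_rot: [0.297, 0.955, -0.001, 0.003]
force: [0.1, 0.4, 0.2]
grip_width: 18.1
gripper_force: 0.0
```

apply_moves(steps=[[[0, -0.005, 0, 0, 0, -0.064, 0.018], [-0.001, -0.011, 0, 0, 0, -0.128, 0.018], [-0.002, -0.016, 0, 0, 0, -0.193, 0.018], [-0.003, -0.022, 0, 0, 0, -0.257, 0.018], [-0.004, -0.027, 0, 0, 0, -0.321, 0.018]]])

```text
time_s: 16.8
eef_pos: [576.8, -154.5, 158.2]
tool_rot: [0.14, 0.99, -0.001, 0.003]
force: [0.1, 0.4, 0.0]
grip_width: 18.3
gripper_force: 0.1
```

apply_moves(steps=[[[0, -0.005, 0, 0, 0, -0.064, 0.018], [-0.001, -0.011, 0, 0, 0, -0.128, 0.018], [-0.002, -0.016, 0, 0, 0, -0.193, 0.018], [-0.003, -0.022, 0, 0, 0, -0.257, 0.018], [-0.004, -0.027, 0, 0, 0, -0.321, 0.018]]])

```text
time_s: 17.22
eef_pos: [573.1, -181.6, 158.2]
tool_rot: [-0.02, 1.0, -0.002, 0.003]
force: [-0.0, 0.6, 0.1]
grip_width: 18.5
gripper_force: 0.1
```

apply_moves(steps=[[[0, 0, 0, 0, 0, 0, 0.018], [0, 0, 0, 0, 0, 0, 0.018], [0, 0, 0, 0, 0, 0, 0.018], [0, 0, 0, 0, 0, 0, 0.018]]])

```text
time_s: 17.55
eef_pos: [572.9, -180.5, 157.5]
tool_rot: [-0.018, 1.0, -0.001, 0.002]
force: [-0.1, 0.4, -0.7]
grip_width: 17.8
gripper_force: 0.1
```

```bash
cat > chk.py <<'E'
from hang import *
from station import r,imaging
def chk(h0):
    D=np.array(dooraxes(h0-180)); org=np.r_[659.5,-178,45]
    for n in('scene','top'):
        s=imaging.snapshot(n); np.savez(n+'9.npz',**s); P=cloud(s).reshape(-1,3); q=(P-org)@D.T
        k=(q[:,0]>12)&(q[:,0]<128)&(abs(q[:,1])<35)&(q[:,2]>122)&(q[:,2]<137); print(n,k.sum(),'top edge z',np.median(q[k,2]).round(1)+45,'len',np.percentile(q[k,0],98).round(),'heading',(h0+np.degrees(np.arctan(np.polyfit(q[k,0],q[k,1],1)[0]))).round(1))
E
timeout 400 python3 - <<'E'
from chk import *
o=r.observe(); T0=R.from_quat(o['tool_rot']); p=o['eef_pos']; H=np.array([659.5,-178]); d=p[:2]-H
print(p.round(1),o['force'].round(1),o['grip_width'],np.linalg.norm(d),np.degrees(np.arctan2(d[1],d[0]))%360,'tool x heading',np.degrees(np.arctan2(*T0.as_matrix()[:2,0][::-1]))%360)
chk(180)
E
```

```text
[ 572.9 -180.5  157.5] [-0.1  0.4 -0.7] 17.835303268182244 86.61305552773409 181.64387251769494 tool x heading 182.064597147941
scene 82 top edge z 172.2 len 126.0 heading 176.3
top 38 top edge z 172.1 len 125.0 heading 178.1
```

apply_moves(steps=[[[0, 0, 0, 0, 0, 0, 0.024], [0, 0, 0, 0, 0, 0, 0.03], [0, 0, 0, 0, 0, 0, 0.04], [0, 0, 0, 0, 0, 0, 0.05], [0, 0, 0, 0, 0, 0, 0.05]]])

```text
time_s: 18.07
eef_pos: [572.7, -181.0, 157.1]
tool_rot: [-0.018, 1.0, -0.001, 0.002]
force: [-0.1, -1.2, 0.9]
grip_width: 46.8
gripper_force: 0.0
```

apply_moves(steps=[[[0, 0, -0.015, 0, 0, 0, 0.05], [0, 0, -0.03, 0, 0, 0, 0.05], [0, 0, -0.06, 0, 0, 0, 0.05], [0, 0, -0.09, 0, 0, 0, 0.05], [0, 0, -0.12, 0, 0, 0, 0.05]]])

```text
time_s: 18.48
eef_pos: [571.8, -180.6, 278.2]
tool_rot: [-0.018, 1.0, -0.001, 0.002]
force: [0.5, -1.2, 0.1]
grip_width: 50.0
gripper_force: 0.0
```

apply_moves(steps=[[[0.035, 0, 0, 0, 0, 0, 0.05], [0.07, 0, 0, 0, 0, 0, 0.05], [0.1, 0, 0, 0, 0, 0, 0.05], [0.1, 0, 0, 0, 0, 0, 0.05]]])

```text
time_s: 18.82
eef_pos: [466.1, -185.3, 276.5]
tool_rot: [-0.017, 1.0, -0.002, -0.001]
force: [-0.5, 0.5, -0.2]
grip_width: 49.8
gripper_force: 0.0
```

```bash
timeout 400 python3 - <<'E'
from chk import *
o=r.observe(); print(o['eef_pos'].round(1),o['force'].round(1))
chk(180)
s=[load(n+'9.npz')['image'][:,:,::-1] for n in('scene','top')]
cv2.imwrite('pics/f9.png',np.hstack([cv2.resize(s[0][100:310,200:410],(400,400)),cv2.resize(s[1][100:310,200:410],(400,400))]))
E
```

```text
[ 466.1 -185.3  276.5] [-0.5  0.5 -0.2]
scene 35 top edge z 173.2 len 39.0 heading 173.3
top 119 top edge z 172.7 len 121.0 heading 176.1
```

View pics/f9.png

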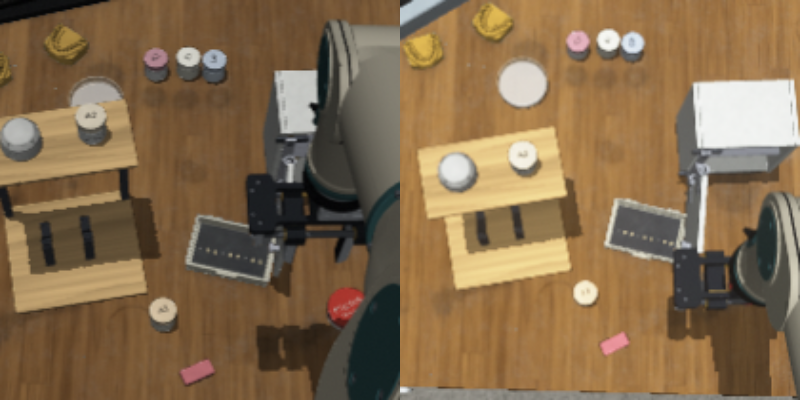

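The door hangs from the cabinet's left front, from about (700,170) to (690,245) in the top crop, with its free edge toward the robot. The rest is empty, the bystanders in view haven't moved, and the gripper is clear. Handing in.

```bash
python3 -c "
from station import r
print(r.job_done())"
```

```text
the job is handed in; nothing more can be done
None
```

The door is hung on both pins, lowered fully home before I let go, standing open with its free edge toward the robot; the job is handed in at about 19 s, and no verdict came back.

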